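# Funnel on the kettle spout, safety cap off the descaler tub

## Task

The filled kettle is waiting to be descaled. Slip the steel funnel's collar down over the kettle's spout until it is fully home and let it go; then push the safety cap of the lime green tub down, twist it anticlockwise while it is down and lift it off, and finish still holding the cap in the gripper, level and about a hand's width straight above the open mouth of the tub, so that clinging crystals fall back in. Do not shove or tip the kettle or the tub, and leave the mug, jar and spoon where they are.

Things in the scene. Friction and masses are not known exactly. Their poses are not given: they have to be found in the camera images.
- funnel: Small steel funnel, 58 mm tall, 90 g, standing wide end up on its collar. The collar is a straight sleeve up to 24 mm height, 39 mm outside and 35 mm inside; a step 22 mm above its lower edge (22 mm hole) stops it on the spout's lip. Origin: centre of the collar's lower edge; z up along its axis.
- funnel_rim (a point): Centre of the funnel's open top, 58 mm above funnel. A straight round rim band, 64 mm outside diameter, 2 mm wall, runs from here 14 mm down: the place to grip it, from above with a finger on each side. Below the band a cone narrows to the collar.
- spout_mouth (a point): Centre of the top of the kettle's spout, 140 mm above the worktop. Below it the spout is a straight upright tube, 31 mm outside diameter for 35 mm, its lip bevelled to 27 mm over the top 3 mm. The funnel's collar goes over this tube (2 mm clearance all round); fully home, funnel lies 22 mm below this point. Axes as kettle.
- kettle: Squat aluminium stovetop kettle with water, about 1.1 kg, loose on the worktop; body 172 mm in diameter, 101 mm high, lid with black knob to 135 mm. Origin: centre of its underside; z up. Spout towards its own -x (spout axis 112 mm from the origin), black loop handle towards +x (to 143 mm).
- tub: Lime green round plastic tub with a white safety cap, about 0.75 kg, loose on the worktop; 86 mm in diameter, sloping shoulder from 82 mm height (radius 43 mm) to 97 mm (radius 32 mm), then a neck 39 mm in diameter to the rim at 117 mm. Three hooks round the neck hold three lugs inside the cap. Origin: centre of its underside; z up.
- tub_mouth (a point): Centre of the tub's neck rim (its mouth once the cap is off), 117 mm above the tub's underside, hidden inside the cap at first.
- cap: White ribbed round push-and-turn cap on the tub, 59 mm in diameter, 30 mm high, 50 g. Origin: centre of its lower edge; z up. Locked, its lower edge is 102.5 mm above the tub's underside, 5.5 mm above the shoulder. Grip it by its sides from above, near its top, so that the fingertips stay clear of the shoulder when it is pushed down.
- cap_top (a point): Centre of the cap's top, 30 mm above cap. The cap is sprung: 6 N to start down, 10 N at 3.2 mm where the catches clear, 13 N at its stop, 5.5 mm down. Held 4 to 5.5 mm down it turns anticlockwise seen from above (about 0.2 N m). From 32 degrees on it is free and springs up; it stops at 90, so turn about 60, then lift straight up.
- mug: White ceramic mug, 80 mm in diameter, 92 mm high, with a handle; bystander. Origin: centre of its underside.
- jar: Glass jar with a steel lid, 66 mm in diameter, 95 mm high; bystander. Origin: centre of its underside.
- spoon: Steel spoon lying flat on the worktop, its length about along y; bystander. Origin: on the worktop under its middle.
Not all that is in view belongs to the job. There is more than one size of the cap; the job needs the largest.

How it is judged (in metres and radians):
On the way, in this order (a step that is already met when the one before it is completed fails the run):
1. the funnel's collar is fully down over the kettle's spout, upright, and let go (horizontal distance between funnel and spout_mouth below 0.004 m and z of funnel in the frame of spout_mouth below -0.019 m and angle between funnel's own z axis and vertical below 0.1 rad and contact force between the fingers and funnel below 0.05 N), for 0.3 s.
2. the safety cap is pushed down on the tub, at least 2.5 mm (z of cap in the frame of tub below 0.1 m).
3. the cap is turned at least 30 degrees while on the neck (angle between the x axis of cap and the x axis of tub, either way round above 0.524 rad and z of cap in the frame of tub below 0.115 m).
At the end, for the whole second after the job is handed in: The gripper holds the cap still and level (11 deg), off the tub, lower edge 50 to 160 mm above the tub's rim and within 30 mm of straight above it; tub and kettle stand upright, tub on the worktop; funnel upright on the spout, centred, within 3 mm of fully home (z of cap in the frame of tub_mouth between 0.05 and 0.16 m and horizontal distance between cap and tub_mouth below 0.03 m and angle between cap's own z axis and vertical below 0.2 rad and linear speed of cap below 0.03 m/s and contact force between the fingers and cap above 1 N and contact force between cap and tub below 0.05 N and angle between each of tub, kettle's own z axis and vertical below 0.05 rad and height (world z) of tub below 0.005 m and linear speed of tub below 0.01 m/s and horizontal distance between funnel and spout_mouth below 0.004 m and z of funnel in the frame of spout_mouth below -0.019 m and angle between funnel's own z axis and vertical below 0.1 rad); the arm keeps its last pose, push and grip.
It fails at once if the kettle is shoved more than 30 mm or tipped (distance of kettle from where it was at the start of the episode above 0.03 m or angle between kettle's own z axis and vertical above 0.2 rad).
It fails at once if the tub is shoved more than 30 mm, lifted or tipped (distance of tub from where it was at the start of the episode above 0.03 m or angle between tub's own z axis and vertical above 0.2 rad).
It fails at once if the mug, jar or spoon is moved more than 30 mm (distance of any of mug, jar, spoon from where it was at the start of the episode above 0.03 m).
It also fails if it takes over 59 s, if anything falls off the work surface, if the arm or the gripper's body presses on something with over 40 N, if the wrist force passes 120 N, or if a joint passes its speed limit or range.

## Robot

A 6-joint arm with a two-finger parallel gripper is mounted at the origin on the work surface. World frame = base frame: x ahead of the robot, y to its left, z up, the work surface at z = 0. Lengths are in mm, angles in rad, forces in N, time in s.
With the tool pointing down it reaches from about 425 to 950 mm from the base axis. Payload 3.5 kg.
Tool frame: the origin (TCP) lies between the finger pads; the fingertips stand 19 mm ahead of it and the grasp point (between the pads) is the TCP; z points along the fingers, x is the direction in which the jaws open and shut, and the axes are right-handed (so a half turn about z gives the same grasp; the last joint's range is limited). The gripper opens to 85 mm and grips with 20 to 120 N. Pads are 22 mm wide; open, the fingers measure 114 mm over their backs; the gripper's body (76 mm by 85 mm) begins 54 mm behind the grasp point. The pads swing forward as they close: fully open they stand 13 mm farther back than shut.
Start: joints at [-1.487, 0.286, 1.577, -0, 1.279, -0.15], TCP at [156.406, -656.615, 250.325] pointing down, gripper open.
Joint ranges: [-2.77, 2.77], [-0.9, 2.22], [0.21, 2.48], [-1.53, 4.67], [0.24, 2.81], [-2.84, 2.84]. Speed limits (rad/s): [2.79, 2.79, 3.14, 3.14, 3.14, 3.14].

## Interface

Orientations are given as a 3x3 rotation matrix whose columns are the frame's x, y, z axes.
In Python, from rig import status, imaging, arm gives the robot as it stands.
- The arm moves only by the tool arm_command, never from a script. Its argument "rows" is a list of rows, each an object of numbers: "x", "y", "z": the shift along the tool's x, y, z in cm; "ax", "ay", "az": the turn, a rotation vector about the tool's x, y, z in degrees; "hand": the closure, from 0 (fully open) to 1 (shut). A call has 1 to 10 rows; each row shifts and turns the pose as measured when the row begins, along the tool's axes as they then stand; what a row does not reach is not made up. A row lasts 1/12 s, in which the tool goes at most 41.7 mm and 7.16 degrees, less where a joint would pass 70% of its speed; a pose out of reach is approached as far as the arm can. A call with a gripper value outside its range is refused whole. The fingers move at their own pace and stop on an object; "grip_force" is the grip in N (left out, the last holds). Time passes only in rows, so rows that do not move let the fingers close. It gives the time, the measured TCP pose, the force and the opening at its end, in the units of the state.
- status.get_state(): the state, without advancing time (a new reading comes with each control period).
- imaging.camera(name): name is "scene" or "side" or "wrist"; returns a dict with "img" (480x640x3 uint8, blue, green, red), "K" (3x3 intrinsics, pixels), "cam_to_world" (4x4, takes a point from camera to world coordinates). Camera axes: x right, y down, z forward; pixel columns grow to the right and rows downward; lengths in mm; the calibration is good to about 2 mm. A picture is of the moment at which its call begins. There is no depth.
- arm.finish_job(): hands the job in, once; it reports no verdict.
The state is a dict: "t": time; "joint_positions": joint angles; "dq": joint speeds; "tau": joint torques, N m; "ee_pos": TCP position; "orientation": TCP orientation; "wrist_force": force on the tool from outside, world axes, zero at the start; "torque": the same for the moment, N m; "finger_gap": opening from 0.0 (shut) to 1.0 (fully open).
Only numpy, scipy, OpenCV 4.12 (cv2) and the standard library are available. Lean on these libraries where they do the work, as an engineer would, in place of code of your own. Each camera call takes 0.05 s, during which the arm holds its last target.

## Working session

There is one attempt and no reset: what is moved stays moved. The work goes in short steps, Python scripts to look and compute and a tool call to move; the robot and the scene stay as the last step left them, time stands still between calls to the robot, and variables do not carry over. Pictures are saved under pics/ and viewed, and the job is handed in when it is done.

Besides the shell and the picture viewer there is one more tool, called after "Call:" as name([rows], argument=value, ...), one row to a line, values as JSON. arm_command: Moves the arm, as the interface text tells. Its arguments: {"type":"object","properties":{"rows":{"type":"array"},"grip_force":{"type":"number"}},"required":["rows"]}

```bash
mkdir -p pics; ls; python3 - <<'E'
from rig import status, imaging
import cv2
print(status.get_state())
for n in ["scene","side","wrist"]:
    c=imaging.camera(n); cv2.imwrite(f"pics/{n}0.png",c["img"]); print(n,c["K"].tolist(),c["cam_to_world"].round(4).tolist())
E
```

```text
pics
{'t': 0.0, 'joint_positions': array([-1.48697980e+00,  2.87197348e-01,  1.57816060e+00,  5.17774508e-06,
        1.27858603e+00, -1.50011816e-01]), 'dq': array([ 0.0008101 , -0.00112677, -0.00097522,  0.00136264,  0.0012904 ,
        0.00036064]), 'tau': array([ 2.62384128e-04, -4.05982947e+01, -2.92625070e+01, -9.63543562e-05,
        5.84950758e-03, -7.34105043e-06]), 'ee_pos': array([ 156.37092432, -656.01850095,  248.93487358]), 'orientation': array([[ 2.31701693e-01, -9.72786867e-01, -1.91907456e-04],
       [-9.72784109e-01, -2.31701499e-01,  2.34347477e-03],
       [-2.32416673e-03, -3.56302549e-04, -9.99997236e-01]]), 'wrist_force': array([ 0.07034882, -0.49546404, -1.09709336]), 'torque': array([-0.00260159, -0.06277613,  0.02082622]), 'finger_gap': 0.9998029159417635}
scene [[616.8231149956162, 0.0, 308.2786914575876], [0.0, 616.8231149956162, 229.787661066168], [0.0, 0.0, 1.0]] [[-0.8601, 0.3359, -0.384, 1070.515], [0.5097, 0.5967, -0.6197, 851.8965], [0.021, -0.7287, -0.6845, 1057.0502], [0.0, 0.0, 0.0, 1.0]]
side [[543.9929956959162, 0.0, 310.9005240162876], [0.0, 543.9929956959162, 231.53071812733873], [0.0, 0.0, 1.0]] [[0.9971, -0.0556, 0.0514, 503.3844], [-0.0749, -0.6239, 0.7779, -951.3219], [-0.0112, -0.7795, -0.6263, 866.9263], [0.0, 0.0, 0.0, 1.0]]
wrist [[380.4841123224011, 0.0, 318.0409282778913], [0.0, 380.4841123224011, 243.53712292020475], [0.0, 0.0, 1.0]] [[0.2323, -0.9368, -0.2615, 221.5849], [-0.9726, -0.2243, -0.0607, -641.4729], [-0.0018, 0.2685, -0.9633, 373.3001], [0.0, 0.0, 0.0, 1.0]]
```

View pics/scene0.png

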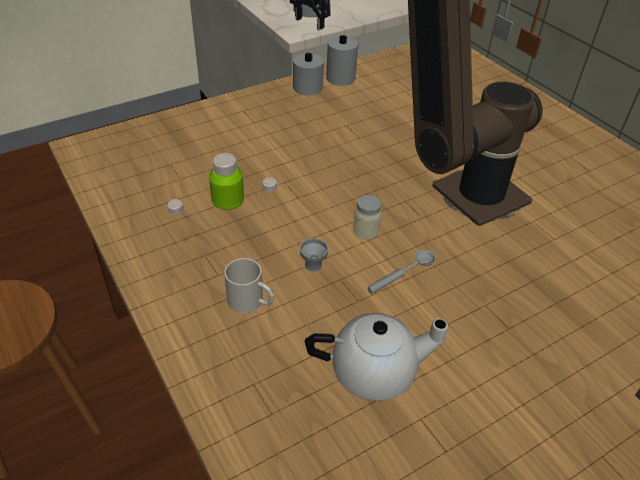

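View pics/side0.png

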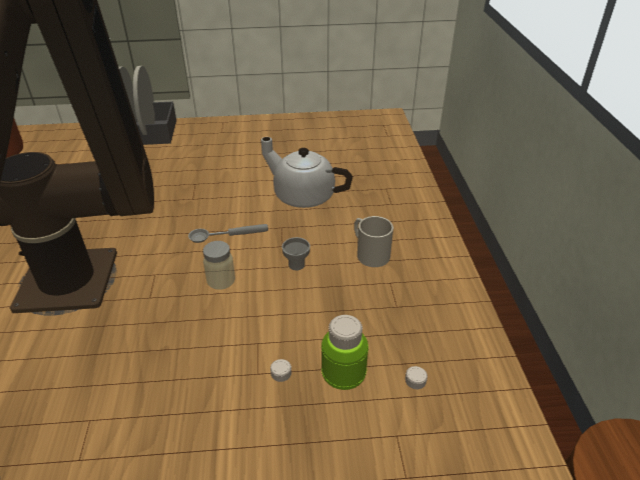

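View pics/wrist0.png

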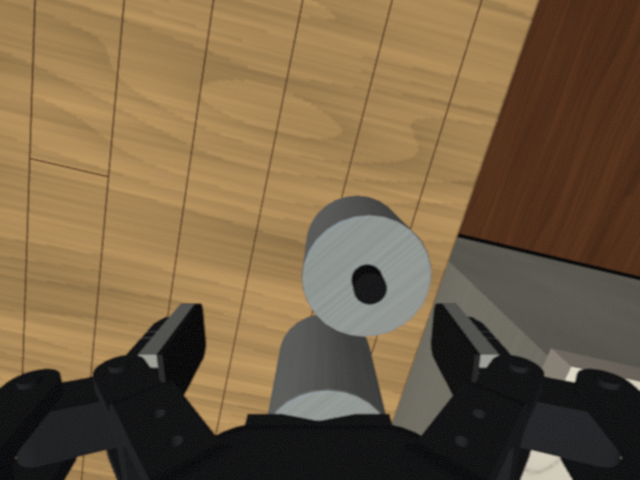

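The scene view shows the funnel at (314,250), spout lip at (440,325), tub cap at (225,162). The side view shows the funnel at (296,250), spout at (267,142) and cap at (345,328). I'll zoom in to measure.

```bash
python3 - <<'E'
import cv2,numpy as np
a=cv2.imread("pics/scene0.png");b=cv2.imread("pics/side0.png")
def crop(im,x,y,w=50):
    c=im[y-w//2:y+w//2,x-w//2:x+w//2]; return cv2.resize(c,(260,260),interpolation=cv2.INTER_NEAREST)
r1=np.hstack([crop(a,314,250),crop(a,440,330),crop(a,225,165)])
r2=np.hstack([crop(b,296,250),crop(b,267,145),crop(b,345,328)])
cv2.imwrite("pics/z.png",np.vstack([r1,r2]))
E
```

```text
(no output)
```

View pics/z.png

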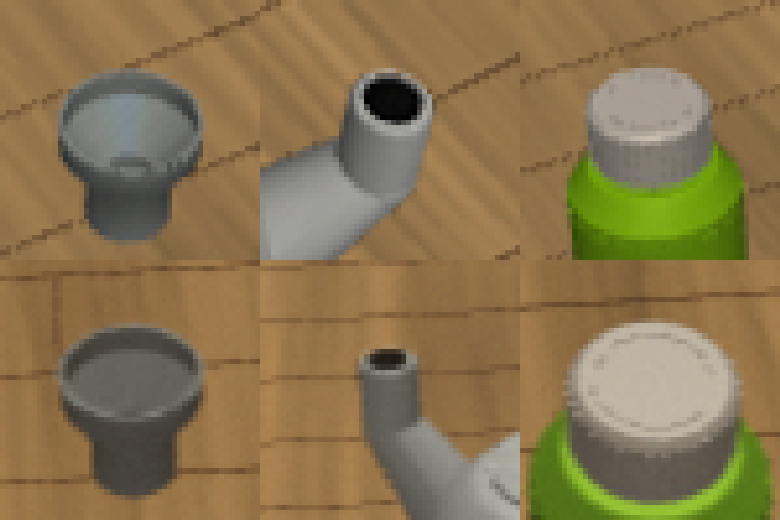

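```bash
cat > h.py <<'E'
import numpy as np, cv2
from rig import status, imaging
def ray(c,u,v):
    K=c["K"];T=c["cam_to_world"]; d=T[:3,:3]@np.array([(u-K[0,2])/K[0,0],(v-K[1,2])/K[1,1],1]); return T[:3,3],d/np.linalg.norm(d)
def plane(c,u,v,z):
    o,d=ray(c,u,v); return o+d*(z-o[2])/d[2]
def tri(r1,r2):
    A=[];b=[]
    for o,d in (r1,r2):
        P=np.eye(3)-np.outer(d,d);A.append(P);b.append(P@o)
    return np.linalg.lstsq(np.vstack(A),np.hstack(b),rcond=None)[0]
def proj(c,p):
    T=c["cam_to_world"];q=T[:3,:3].T@(np.asarray(p,float)-T[:3,3]);u=c["K"]@q;return u[:2]/u[2]
E
python3 - <<'E'
from h import *
np.set_printoptions(precision=1,suppress=True)
a=imaging.camera("scene");b=imaging.camera("side")
for n,p,q,z in [("funnel",(313.7,247.8),(295.7,246),58),("spout",(440.3,323.7),(266.1,138.7),140),("cap",(224.4,159.3),(345.3,325.6),132.5)]:
    print(n,plane(a,*p,z),plane(b,*q,z),tri(ray(a,*p),ray(b,*q)))
for n,p,q,z in [("knob",(380,326),(303,151),135),("jarlid",(368,203),(217,250),95),("mug top",(243,270),(375,225),92),("spoon",(400,274),(235,232),5),("handle",(312,346),(346,180),80)]:
    print(n,plane(a,*p,z),plane(b,*q,z))
E
```

```text
funnel [530.    5.4  58. ] [530.9   3.6  58. ] [530.3   4.8  57.3]
spout [471.2 365.2 140. ] [472.  363.6 140. ] [471.5 365.  139.6]
cap [ 603.  -307.2  132.5] [ 604.4 -309.9  132.5] [ 603.6 -308.6  131.5]
knob [570.4 310.3 135. ] [568.1 297.5 135. ]
jarlid [358.2 -29.6  95. ] [357.9 -38.4  95. ]
mug top [714.2  17.5  92. ] [715.9  22.1  92. ]
spoon [370.9 133.2   5. ] [382.4 134.5   5. ]
handle [683.  252.3  80. ] [675.5 232.6  80. ]
```

Call:
arm_command([
  {"x": -2.9, "y": -2.7, "hand": 0},
  {"x": -2.9, "y": -2.7},
  {"x": -2.9, "y": -2.7},
  {"x": -2.9, "y": -2.7},
  {"x": -2.9, "y": -2.7},
  {"x": -2.9, "y": -2.7},
  {"x": -2.9, "y": -2.7},
  {"x": -2.9, "y": -2.7},
  {"x": -2.9, "y": -2.7},
  {"x": -2.9, "y": -2.7},
])

```text
schema error: expected keys x, y, z, ax, ay, az, hand
```

```bash
cat > go.py <<'E'
import sys
from h import *
np.set_printoptions(precision=3,suppress=True)
s=status.get_state()
print("t",s["t"],"q",s["joint_positions"],"p",s["ee_pos"],"F",s["wrist_force"],"gap",s["finger_gap"]);print(s["orientation"])
R=s["orientation"]
if len(sys.argv)>3:
    d=np.array(list(map(float,sys.argv[1:4])))-s["ee_pos"]; print("tool delta cm",R.T@d/10, "norm",np.linalg.norm(d)/10)
    # tilt correction: tool rotvec (deg) to make z exactly down
    print("tilt fix deg (tool)",np.degrees(np.cross([0,0,1],R.T@[0,0,-1])))
    print("jaw az",np.degrees(np.arctan2(R[1,0],R[0,0])))
E
python3 go.py 530.5 4.6 200
```

```text
t 0.25 q [-1.487  0.287  1.577 -0.     1.279 -0.15 ] p [ 156.388 -656.332  249.617] F [-0.268 -0.691 -1.127] gap 1.0020776392804163
[[ 0.232 -0.973 -0.   ]
 [-0.973 -0.232  0.001]
 [-0.001 -0.    -1.   ]]
tool delta cm [-55.62  -51.707   5.035] norm 76.10862849473179
tilt fix deg (tool) [-0.009  0.067  0.   ]
jaw az -76.60219712931031
```

All keys are required in each row.

Call:
arm_command([
  {"x": -2.9, "y": -2.7, "z": 0, "ax": 0, "ay": 0, "az": 0, "hand": 0},
  {"x": -2.9, "y": -2.7, "z": 0, "ax": 0, "ay": 0, "az": 0, "hand": 0},
  {"x": -2.9, "y": -2.7, "z": 0, "ax": 0, "ay": 0, "az": 0, "hand": 0},
  {"x": -2.9, "y": -2.7, "z": 0, "ax": 0, "ay": 0, "az": 0, "hand": 0},
  {"x": -2.9, "y": -2.7, "z": 0, "ax": 0, "ay": 0, "az": 0, "hand": 0},
  {"x": -2.9, "y": -2.7, "z": 0, "ax": 0, "ay": 0, "az": 0, "hand": 0},
  {"x": -2.9, "y": -2.7, "z": 0, "ax": 0, "ay": 0, "az": 0, "hand": 0},
  {"x": -2.9, "y": -2.7, "z": 0, "ax": 0, "ay": 0, "az": 0, "hand": 0},
  {"x": -2.9, "y": -2.7, "z": 0, "ax": 0, "ay": 0, "az": 0, "hand": 0},
  {"x": -2.9, "y": -2.7, "z": 0, "ax": 0, "ay": 0, "az": 0, "hand": 0},
])

```text
t: 1.08
ee_pos: [354.7, -303.5, 245.9]
orientation: [[0.217, -0.976, -0.0], [-0.976, -0.217, 0.001], [-0.001, 0.0, -1.0]]
wrist_force: [0.6, -0.4, 0.2]
finger_gap: 1.003
```

```bash
python3 go.py 530.5 4.6 200
```

```text
t 1.0833 q [-0.926 -0.184  2.074  0.001  1.252  0.425] p [ 354.694 -303.544  245.95 ] F [ 0.571 -0.353  0.197] gap 1.0034825259730298
[[ 0.217 -0.976 -0.   ]
 [-0.976 -0.217  0.001]
 [-0.001  0.    -1.   ]]
tool delta cm [-26.248 -23.86    4.631] norm 35.77317442219349
tilt fix deg (tool) [ 0.003  0.081 -0.   ]
jaw az -77.44150356885397
```

Call:
arm_command([
  {"x": -2.8, "y": -2.6, "z": 0.4, "ax": 0, "ay": 0, "az": 0, "hand": 0},
  {"x": -2.8, "y": -2.6, "z": 0.4, "ax": 0, "ay": 0, "az": 0, "hand": 0},
  {"x": -2.8, "y": -2.6, "z": 0.4, "ax": 0, "ay": 0, "az": 0, "hand": 0},
  {"x": -2.8, "y": -2.6, "z": 0.4, "ax": 0, "ay": 0, "az": 0, "hand": 0},
  {"x": -2.8, "y": -2.6, "z": 0.4, "ax": 0, "ay": 0, "az": 0, "hand": 0},
  {"x": -2.8, "y": -2.6, "z": 0.4, "ax": 0, "ay": 0, "az": 0, "hand": 0},
  {"x": -2.8, "y": -2.6, "z": 0.4, "ax": 0, "ay": 0, "az": 0, "hand": 0},
  {"x": -2.8, "y": -2.6, "z": 0.4, "ax": 0, "ay": 0, "az": 0, "hand": 0},
  {"x": -2.0, "y": -1.6, "z": 0.4, "ax": 0, "ay": 0, "az": 0, "hand": 0},
  {"x": 0, "y": 0, "z": 0.2, "ax": 0, "ay": 0, "az": 0, "hand": 0},
])

```text
t: 1.92
ee_pos: [527.8, 5.1, 209.8]
orientation: [[0.223, -0.975, 0.01], [-0.975, -0.223, -0.002], [0.005, -0.009, -1.0]]
wrist_force: [-0.0, -1.1, 0.2]
finger_gap: 1.001
```

```bash
python3 go.py 530.5 4.6 130; python3 - <<'E'
from h import *
c=imaging.camera("wrist");cv2.imwrite("pics/w1.png",c["img"]);np.savez("w1.npz",K=c["K"],T=c["cam_to_world"])
print(proj(c,[530.5,4.6,58]))
E
```

```text
t 1.9167 q [-0.182 -0.006  1.98  -0.001  1.159  1.164] p [527.821   5.085 209.846] F [-0.029 -1.149  0.237] gap 1.0007355515251846
[[ 0.223 -0.975  0.01 ]
 [-0.975 -0.223 -0.002]
 [ 0.005 -0.009 -1.   ]]
tool delta cm [ 0.071 -0.18   7.987] norm 7.989196194939039
tilt fix deg (tool) [-0.504 -0.262  0.   ]
jaw az -77.10582860851342
[317.48639213 228.88486669]
```

View pics/w1.png

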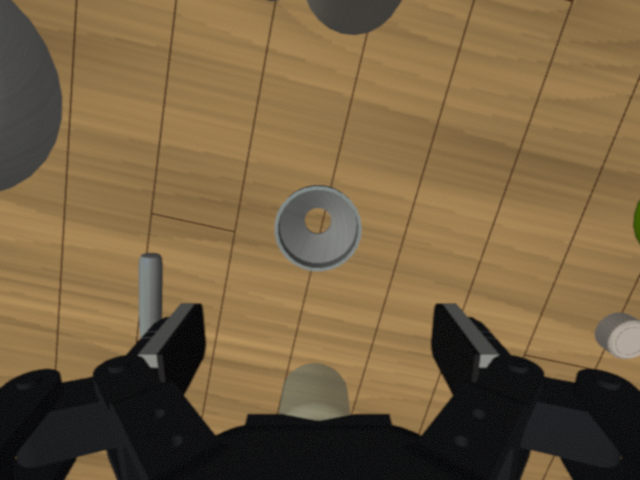

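Wrist view: the funnel rim is centred near (318,228), within a pixel of the projected estimate (317.5,228.9). I'll descend now.

Call:
arm_command([
  {"x": 0.07, "y": -0.2, "z": 3.0, "ax": -0.5, "ay": -0.3, "az": 0, "hand": 0},
  {"x": 0, "y": 0, "z": 3.0, "ax": 0, "ay": 0, "az": 0, "hand": 0},
  {"x": 0, "y": 0, "z": 3.0, "ax": 0, "ay": 0, "az": 0, "hand": 0},
  {"x": 0, "y": 0, "z": 2.0, "ax": 0, "ay": 0, "az": 0, "hand": 0},
  {"x": 0, "y": 0, "z": 0, "ax": 0, "ay": 0, "az": 0, "hand": 0},
])

```text
t: 2.38
ee_pos: [531.1, -0.3, 99.7]
orientation: [[0.223, -0.975, 0.006], [-0.975, -0.223, -0.004], [0.005, -0.005, -1.0]]
wrist_force: [-0.4, -0.1, -1.3]
finger_gap: 0.999
```

```bash
python3 go.py 530.5 4.6 44
```

```text
t 2.3833 q [-0.19   0.148  2.041 -0.004  0.946  1.158] p [531.12   -0.297  99.657] F [-0.446 -0.08  -1.311] gap 0.999166660427703
[[ 0.223 -0.975  0.006]
 [-0.975 -0.223 -0.004]
 [ 0.005 -0.005 -1.   ]]
tool delta cm [-0.521 -0.022  5.563] norm 5.587544045052018
tilt fix deg (tool) [-0.28  -0.304  0.   ]
jaw az -77.1145362107642
```

Call:
arm_command([
  {"x": -0.52, "y": 0, "z": 0.5, "ax": -0.3, "ay": -0.3, "az": 0, "hand": 0},
  {"x": 0, "y": 0, "z": 0.5, "ax": 0, "ay": 0, "az": 0, "hand": 0},
  {"x": 0, "y": 0, "z": 0, "ax": 0, "ay": 0, "az": 0, "hand": 0},
])

```text
t: 2.63
ee_pos: [529.8, 2.7, 90.5]
orientation: [[0.22, -0.976, -0.0], [-0.976, -0.22, -0.0], [0.0, 0.001, -1.0]]
wrist_force: [0.3, -0.1, -0.1]
finger_gap: 1.001
```

```bash
python3 go.py 530.5 4.6 44
```

```text
t 2.6333 q [-0.186  0.163  2.044 -0.001  0.935  1.163] p [529.836   2.729  90.478] F [ 0.252 -0.136 -0.095] gap 1.0005808366268536
[[ 0.22  -0.976 -0.   ]
 [-0.976 -0.22  -0.   ]
 [ 0.     0.001 -1.   ]]
tool delta cm [-0.169 -0.108  4.648] norm 4.652068837083112
tilt fix deg (tool) [ 0.032 -0.017  0.   ]
jaw az -77.30129939802843
```

Call:
arm_command([
  {"x": -0.2, "y": -0.12, "z": 1.5, "ax": 0, "ay": 0, "az": 0, "hand": 0},
  {"x": 0, "y": 0, "z": 1.5, "ax": 0, "ay": 0, "az": 0, "hand": 0},
  {"x": 0, "y": 0, "z": 1.5, "ax": 0, "ay": 0, "az": 0, "hand": 0},
  {"x": 0, "y": 0, "z": 0.3, "ax": 0, "ay": 0, "az": 0, "hand": 0},
  {"x": 0, "y": 0, "z": 0, "ax": 0, "ay": 0, "az": 0, "hand": 0},
])

```text
t: 3.05
ee_pos: [537.2, 2.9, 49.8]
orientation: [[0.219, -0.976, 0.016], [-0.976, -0.219, -0.004], [0.007, -0.015, -1.0]]
wrist_force: [0.3, 0.4, 0.4]
finger_gap: 0.999
```

```bash
python3 go.py 530.5 4.6 44
```

```text
t 3.05 q [-0.183  0.239  2.046 -0.001  0.84   1.167] p [537.218   2.936  49.784] F [0.294 0.439 0.422] gap 0.9992496045616605
[[ 0.219 -0.976  0.016]
 [-0.976 -0.219 -0.004]
 [ 0.007 -0.015 -1.   ]]
tool delta cm [-0.314  0.627  0.567] norm 0.901968273391722
tilt fix deg (tool) [-0.839 -0.415  0.   ]
jaw az -77.33196362039435
```

Call:
arm_command([
  {"x": -0.2, "y": 0.35, "z": 0.2, "ax": -0.4, "ay": -0.2, "az": 0, "hand": 0},
  {"x": -0.1, "y": 0.25, "z": 0.2, "ax": -0.3, "ay": -0.2, "az": 0, "hand": 0},
  {"x": 0, "y": 0, "z": 0, "ax": 0, "ay": 0, "az": 0, "hand": 0},
  {"x": 0, "y": 0, "z": 0, "ax": 0, "ay": 0, "az": 0, "hand": 0},
])

```text
t: 3.38
ee_pos: [532.9, 4.1, 49.8]
orientation: [[0.219, -0.976, 0.008], [-0.976, -0.219, -0.001], [0.002, -0.008, -1.0]]
wrist_force: [-0.6, 0.6, -0.1]
finger_gap: 1.001
```

```bash
python3 go.py 530.5 4.6 44
```

```text
t 3.3833 q [-0.183  0.234  2.052  0.001  0.847  1.166] p [532.897   4.087  49.831] F [-0.557  0.55  -0.141] gap 1.0011235013110205
[[ 0.219 -0.976  0.008]
 [-0.976 -0.219 -0.001]
 [ 0.002 -0.008 -1.   ]]
tool delta cm [-0.104  0.227  0.581] norm 0.632555708332855
tilt fix deg (tool) [-0.437 -0.137  0.   ]
jaw az -77.32516995305701
```

Call:
arm_command([
  {"x": -0.12, "y": 0.2, "z": 0.4, "ax": -0.4, "ay": -0.15, "az": 0, "hand": 0},
  {"x": -0.05, "y": 0.1, "z": 0.3, "ax": -0.2, "ay": -0.1, "az": 0, "hand": 0},
  {"x": 0, "y": 0, "z": 0.1, "ax": 0, "ay": 0, "az": 0, "hand": 0},
  {"x": 0, "y": 0, "z": 0, "ax": 0, "ay": 0, "az": 0, "hand": 0},
])

```text
t: 3.72
ee_pos: [530.2, 5.1, 42.5]
orientation: [[0.22, -0.976, -0.002], [-0.976, -0.22, 0.001], [-0.001, 0.001, -1.0]]
wrist_force: [0.1, -0.7, 0.2]
finger_gap: 0.997
```

```bash
python3 go.py 530.5 4.6 44
```

```text
t 3.7167 q [-0.182  0.246  2.054  0.001  0.843  1.167] p [530.205   5.086  42.545] F [ 0.115 -0.712  0.21 ] gap 0.997073806472742
[[ 0.22  -0.976 -0.002]
 [-0.976 -0.22   0.001]
 [-0.001  0.001 -1.   ]]
tool delta cm [ 0.054 -0.018 -0.146] norm 0.15622762499676443
tilt fix deg (tool) [ 0.077  0.074 -0.   ]
jaw az -77.31409372406424
```

Centred and level. Closing.

Call:
arm_command([
  {"x": 0, "y": 0, "z": 0, "ax": 0, "ay": 0, "az": 0, "hand": 0.5},
  {"x": 0, "y": 0, "z": 0, "ax": 0, "ay": 0, "az": 0, "hand": 0.5},
  {"x": 0, "y": 0, "z": 0, "ax": 0, "ay": 0, "az": 0, "hand": 0.5},
  {"x": 0, "y": 0, "z": 0, "ax": 0, "ay": 0, "az": 0, "hand": 0.5},
  {"x": 0, "y": 0, "z": 0, "ax": 0, "ay": 0, "az": 0, "hand": 0.5},
  {"x": 0, "y": 0, "z": 0, "ax": 0, "ay": 0, "az": 0, "hand": 0.5},
  {"x": 0, "y": 0, "z": 0, "ax": 0, "ay": 0, "az": 0, "hand": 0.5},
  {"x": 0, "y": 0, "z": 0, "ax": 0, "ay": 0, "az": 0, "hand": 0.5},
], grip_force=30)

```text
t: 4.38
ee_pos: [530.4, 5.2, 42.6]
orientation: [[0.22, -0.976, -0.002], [-0.976, -0.22, 0.001], [-0.001, 0.001, -1.0]]
wrist_force: [-0.4, 0.5, 0.5]
finger_gap: 0.744
```

```bash
python3 go.py 471.6 364.5 250;python3 - <<'E'
from h import *
c=imaging.camera("wrist");cv2.imwrite("pics/w2.png",c["img"])
E
```

```text
t 4.3833 q [-0.182  0.247  2.054  0.001  0.843  1.167] p [530.36    5.152  42.611] F [-0.385  0.476  0.547] gap 0.743992851527951
[[ 0.22  -0.976 -0.002]
 [-0.976 -0.22   0.001]
 [-0.001  0.001 -1.   ]]
tool delta cm [-36.379  -2.128 -20.688] norm 41.903879859312
tilt fix deg (tool) [ 0.083  0.085 -0.   ]
jaw az -77.31479770166072
```

View pics/w2.png

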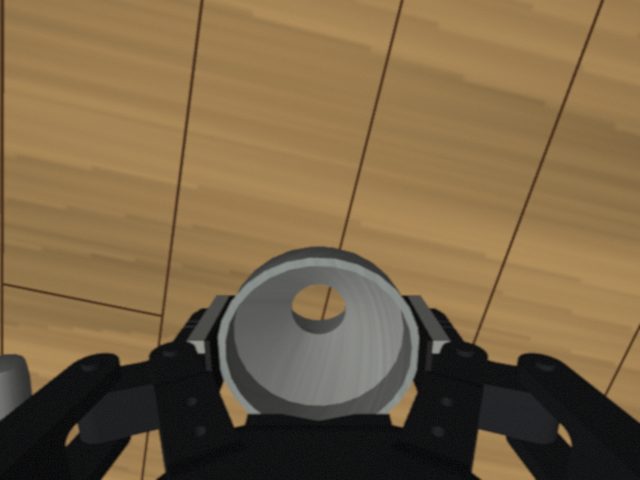

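Wrist view: the funnel rim is gripped on both sides near (320,340) and looks level. Lifting.

Call:
arm_command([
  {"x": 0, "y": 0, "z": -1.0, "ax": 0, "ay": 0, "az": 0, "hand": 0.5},
  {"x": 0, "y": 0, "z": -2.5, "ax": 0, "ay": 0, "az": 0, "hand": 0.5},
  {"x": 0, "y": 0, "z": -3.0, "ax": 0, "ay": 0, "az": 0, "hand": 0.5},
  {"x": 0, "y": 0, "z": -3.0, "ax": 0, "ay": 0, "az": 0, "hand": 0.5},
  {"x": 0, "y": 0, "z": -3.0, "ax": 0, "ay": 0, "az": 0, "hand": 0.5},
  {"x": 0, "y": 0, "z": -3.0, "ax": 0, "ay": 0, "az": 0, "hand": 0.5},
  {"x": 0, "y": 0, "z": -2.5, "ax": 0, "ay": 0, "az": 0, "hand": 0.5},
  {"x": 0, "y": 0, "z": -1.0, "ax": 0, "ay": 0, "az": 0, "hand": 0.5},
  {"x": 0, "y": 0, "z": 0, "ax": 0, "ay": 0, "az": 0, "hand": 0.5},
])

```text
t: 5.18
ee_pos: [527.2, 5.4, 241.1]
orientation: [[0.22, -0.976, -0.011], [-0.976, -0.22, 0.002], [-0.005, 0.01, -1.0]]
wrist_force: [-0.1, 0.8, -0.9]
finger_gap: 0.75
```

```bash
python3 go.py 471.6 364.5 225
```

```text
t 5.1833 q [-0.183 -0.028  1.941  0.     1.239  1.167] p [527.157   5.359 241.058] F [-0.087  0.787 -0.933] gap 0.7495204463912929
[[ 0.22  -0.976 -0.011]
 [-0.976 -0.22   0.002]
 [-0.005  0.01  -1.   ]]
tool delta cm [-36.25   -2.483   1.748] norm 36.37677591376155
tilt fix deg (tool) [ 0.571  0.264 -0.   ]
jaw az -77.31584729505516
```

Call:
arm_command([
  {"x": -2.0, "y": -0.2, "z": 0, "ax": 0.4, "ay": 0.2, "az": 0, "hand": 0.5},
  {"x": -3.7, "y": -0.25, "z": 0.1, "ax": 0, "ay": 0, "az": 0, "hand": 0.5},
  {"x": -3.7, "y": -0.25, "z": 0.1, "ax": 0, "ay": 0, "az": 0, "hand": 0.5},
  {"x": -3.7, "y": -0.25, "z": 0.1, "ax": 0, "ay": 0, "az": 0, "hand": 0.5},
  {"x": -3.7, "y": -0.25, "z": 0.1, "ax": 0, "ay": 0, "az": 0, "hand": 0.5},
  {"x": -3.7, "y": -0.25, "z": 0.1, "ax": 0, "ay": 0, "az": 0, "hand": 0.5},
  {"x": -3.7, "y": -0.25, "z": 0.1, "ax": 0, "ay": 0, "az": 0, "hand": 0.5},
  {"x": -3.7, "y": -0.25, "z": 0.1, "ax": 0, "ay": 0, "az": 0, "hand": 0.5},
  {"x": -3.0, "y": -0.25, "z": 0.1, "ax": 0, "ay": 0, "az": 0, "hand": 0.5},
  {"x": -1.5, "y": -0.1, "z": 0, "ax": 0, "ay": 0, "az": 0, "hand": 0.5},
])

```text
t: 6.02
ee_pos: [471.0, 334.1, 215.1]
orientation: [[0.209, -0.978, -0.023], [-0.978, -0.209, -0.008], [0.003, 0.025, -1.0]]
wrist_force: [0.5, -0.1, -1.8]
finger_gap: 0.746
```

```bash
python3 go.py 471.6 364.5 200
```

```text
t 6.0167 q [0.44  0.117 1.841 0.003 1.209 1.8  ] p [471.028 334.097 215.055] F [ 0.505 -0.05  -1.785] gap 0.745791352831207
[[ 0.209 -0.978 -0.023]
 [-0.978 -0.209 -0.008]
 [ 0.003  0.025 -1.   ]]
tool delta cm [-2.966 -0.727  1.479] norm 3.3931444524301164
tilt fix deg (tool) [ 1.405 -0.172  0.   ]
jaw az -77.95403290184282
```

Call:
arm_command([
  {"x": -1.2, "y": -0.4, "z": 0, "ax": 0.7, "ay": -0.1, "az": 0, "hand": 0.5},
  {"x": -1.0, "y": -0.3, "z": 0, "ax": 0.5, "ay": -0.1, "az": 0, "hand": 0.5},
  {"x": -0.6, "y": -0.2, "z": 0, "ax": 0.3, "ay": 0, "az": 0, "hand": 0.5},
  {"x": 0, "y": 0, "z": 0, "ax": 0, "ay": 0, "az": 0, "hand": 0.5},
  {"x": 0, "y": 0, "z": 0, "ax": 0, "ay": 0, "az": 0, "hand": 0.5},
])

```text
t: 6.43
ee_pos: [470.4, 366.1, 206.6]
orientation: [[0.213, -0.977, -0.007], [-0.977, -0.213, -0.004], [0.003, 0.008, -1.0]]
wrist_force: [-0.6, 0.0, -1.1]
finger_gap: 0.744
```

```bash
python3 go.py 471.6 364.5 195; python3 - <<'E'
from h import *
def crop(im,x,y,w=100):
    x=int(x);y=int(y);c=im[y-w//2:y+w//2,x-w//2:x+w//2]; return cv2.resize(c,(400,400),interpolation=cv2.INTER_NEAREST),(x-w//2,y-w//2)
o=[]
for n in ("scene","side"):
    c=imaging.camera(n); p=proj(c,[471.6,364.5,160]); z,off=crop(c["img"],*p); print(n,off,"rim proj",proj(c,[471.6,364.5,228])); o.append(z)
cv2.imwrite("pics/z2.png",np.hstack(o))
c=imaging.camera("wrist");cv2.imwrite("pics/w3.png",c["img"])
E
```

```text
t 6.4333 q [ 0.491  0.158  1.811 -0.001  1.181  1.848] p [470.407 366.115 206.64 ] F [-0.568  0.009 -1.065] gap 0.7437301405092753
[[ 0.213 -0.977 -0.007]
 [-0.977 -0.213 -0.004]
 [ 0.003  0.008 -1.   ]]
tool delta cm [ 0.18  -0.091  1.164] norm 1.1811699282869892
tilt fix deg (tool) [ 0.448 -0.16   0.   ]
jaw az -77.72035485108488
scene (391, 266) rim proj [448.1257948  292.69901929]
side (215, 81) rim proj [263.82958654 108.69938988]
```

View pics/z2.png

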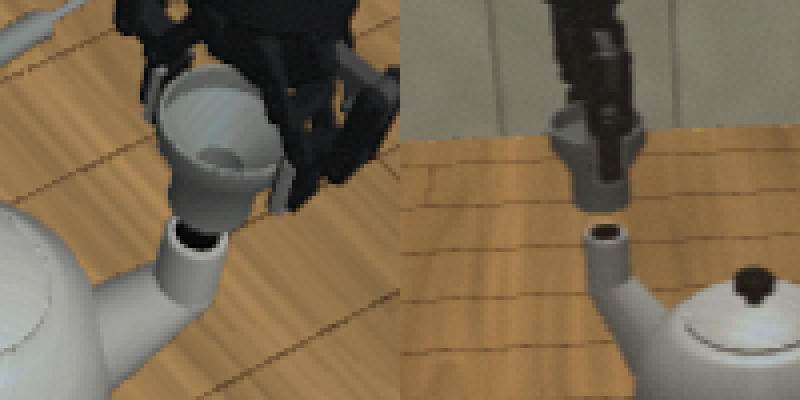

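View pics/w3.png

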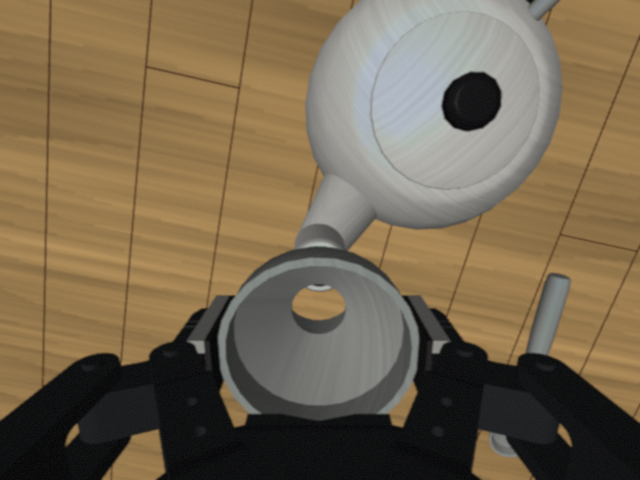

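Side view: collar centre ≈(601,200) vs spout (607,235) in the zoom, consistent with only ~1 mm lateral error. I'll trim, then lower.

Call:
arm_command([
  {"x": 0.15, "y": -0.1, "z": 0.4, "ax": 0.4, "ay": -0.15, "az": 0, "hand": 0.5},
  {"x": 0.1, "y": -0.05, "z": 0.4, "ax": 0.2, "ay": -0.1, "az": 0, "hand": 0.5},
  {"x": 0, "y": 0, "z": 0.3, "ax": 0, "ay": 0, "az": 0, "hand": 0.5},
  {"x": 0, "y": 0, "z": 0, "ax": 0, "ay": 0, "az": 0, "hand": 0.5},
])

```text
t: 6.92
ee_pos: [474.3, 361.3, 196.4]
orientation: [[0.208, -0.978, 0.006], [-0.978, -0.208, 0.004], [-0.003, -0.007, -1.0]]
wrist_force: [-0.1, 0.7, -1.7]
finger_gap: 0.747
```

```bash
python3 go.py 471.6 364.5 185
```

```text
t 6.9167 q [0.481 0.161 1.827 0.001 1.146 1.841] p [474.304 361.338 196.402] F [-0.149  0.714 -1.735] gap 0.7472800868887238
[[ 0.208 -0.978  0.006]
 [-0.978 -0.208  0.004]
 [-0.003 -0.007 -1.   ]]
tool delta cm [-0.363  0.206  1.14 ] norm 1.213729376606706
tilt fix deg (tool) [-0.387  0.148  0.   ]
jaw az -77.97678076677647
```

Call:
arm_command([
  {"x": -0.3, "y": 0.15, "z": 0.0, "ax": -0.3, "ay": 0.1, "az": 0, "hand": 0.5},
  {"x": 0, "y": 0, "z": 0, "ax": 0, "ay": 0, "az": 0, "hand": 0.5},
  {"x": 0, "y": 0, "z": 0, "ax": 0, "ay": 0, "az": 0, "hand": 0.5},
  {"x": 0, "y": 0, "z": 0, "ax": 0, "ay": 0, "az": 0, "hand": 0.5},
])

```text
t: 7.25
ee_pos: [472.0, 363.8, 196.1]
orientation: [[0.208, -0.978, 0.0], [-0.978, -0.208, 0.001], [-0.001, -0.001, -1.0]]
wrist_force: [0.0, -0.5, -1.6]
finger_gap: 0.749
```

```bash
python3 go.py 471.6 364.5 185
```

```text
t 7.25 q [0.486 0.164 1.825 0.    1.153 1.848] p [472.041 363.787 196.134] F [ 0.011 -0.489 -1.559] gap 0.7486338955299092
[[ 0.208 -0.978  0.   ]
 [-0.978 -0.208  0.001]
 [-0.001 -0.001 -1.   ]]
tool delta cm [-0.078  0.029  1.113] norm 1.1165025682995935
tilt fix deg (tool) [-0.031  0.034  0.   ]
jaw az -78.01930922977853
```

Call:
arm_command([
  {"x": -0.08, "y": 0, "z": 0.3, "ax": 0, "ay": 0, "az": 0, "hand": 0.5},
  {"x": 0, "y": 0, "z": 0.3, "ax": 0, "ay": 0, "az": 0, "hand": 0.5},
  {"x": 0, "y": 0, "z": 0.3, "ax": 0, "ay": 0, "az": 0, "hand": 0.5},
  {"x": 0, "y": 0, "z": 0, "ax": 0, "ay": 0, "az": 0, "hand": 0.5},
  {"x": 0, "y": 0, "z": 0, "ax": 0, "ay": 0, "az": 0, "hand": 0.5},
])

```text
t: 7.67
ee_pos: [471.8, 365.1, 186.4]
orientation: [[0.208, -0.978, 0.001], [-0.978, -0.208, 0.001], [-0.001, -0.001, -1.0]]
wrist_force: [0.3, -0.2, -0.8]
finger_gap: 0.747
```

```bash
python3 go.py 471.6 364.5 185
```

```text
t 7.6667 q [0.488 0.175 1.831 0.    1.135 1.849] p [471.833 365.057 186.42 ] F [ 0.329 -0.249 -0.814] gap 0.7468529158327739
[[ 0.208 -0.978  0.001]
 [-0.978 -0.208  0.001]
 [-0.001 -0.001 -1.   ]]
tool delta cm [0.05  0.035 0.142] norm 0.15434052316897512
tilt fix deg (tool) [-0.06   0.039  0.   ]
jaw az -77.9814560461646
```

Collar is just above the lip (~144 mm). Descending gently and watching the force.

Call:
arm_command([
  {"x": 0.05, "y": 0.03, "z": 0.3, "ax": 0, "ay": 0, "az": 0, "hand": 0.5},
  {"x": 0, "y": 0, "z": 0.3, "ax": 0, "ay": 0, "az": 0, "hand": 0.5},
  {"x": 0, "y": 0, "z": 0.3, "ax": 0, "ay": 0, "az": 0, "hand": 0.5},
  {"x": 0, "y": 0, "z": 0, "ax": 0, "ay": 0, "az": 0, "hand": 0.5},
])

```text
t: 8.0
ee_pos: [471.6, 364.4, 176.4]
orientation: [[0.208, -0.978, 0.001], [-0.978, -0.208, 0.001], [-0.001, -0.001, -1.0]]
wrist_force: [0.8, 0.1, -1.7]
finger_gap: 0.746
```

```bash
python3 go.py 471.6 364.5 160.6; python3 - <<'E'
from h import *
def crop(im,x,y,w=100):
    x=int(x);y=int(y);c=im[y-w//2:y+w//2,x-w//2:x+w//2]; return cv2.resize(c,(400,400),interpolation=cv2.INTER_NEAREST),(x-w//2,y-w//2)
o=[]
for n in ("scene","side"):
    c=imaging.camera(n); p=proj(c,[471.6,364.5,160]); z,off=crop(c["img"],*p); o.append(z)
cv2.imwrite("pics/z3.png",np.hstack(o))
E
```

```text
t 8.0 q [0.488 0.185 1.839 0.    1.117 1.848] p [471.568 364.414 176.373] F [ 0.791  0.064 -1.69 ] gap 0.7457727720418023
[[ 0.208 -0.978  0.001]
 [-0.978 -0.208  0.001]
 [-0.001 -0.001 -1.   ]]
tool delta cm [-0.007 -0.004  1.577] norm 1.577317074690432
tilt fix deg (tool) [-0.047  0.034  0.   ]
jaw az -77.97952273936667
```

View pics/z3.png

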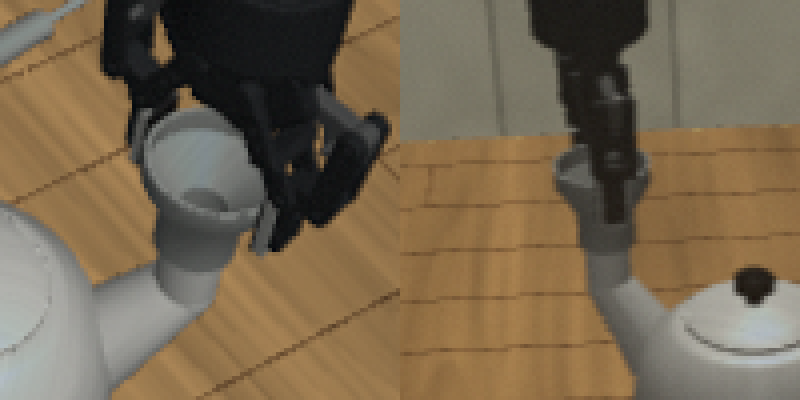

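The collar is over the lip in both views (side zoom ≈(607,245)) with no contact force. I'll carry on to the stop.

Call:
arm_command([
  {"x": 0, "y": 0, "z": 0.35, "ax": 0, "ay": 0, "az": 0, "hand": 0.5},
  {"x": 0, "y": 0, "z": 0.35, "ax": 0, "ay": 0, "az": 0, "hand": 0.5},
  {"x": 0, "y": 0, "z": 0.35, "ax": 0, "ay": 0, "az": 0, "hand": 0.5},
  {"x": 0, "y": 0, "z": 0.2, "ax": 0, "ay": 0, "az": 0, "hand": 0.5},
  {"x": 0, "y": 0, "z": 0, "ax": 0, "ay": 0, "az": 0, "hand": 0.5},
])

```text
t: 8.52
ee_pos: [472.2, 364.7, 163.7]
orientation: [[0.208, -0.978, 0.002], [-0.978, -0.208, 0.002], [-0.001, -0.003, -1.0]]
wrist_force: [-0.9, -0.2, -0.8]
finger_gap: 0.747
```

```bash
python3 go.py 471.6 364.5 160.6
```

```text
t 8.5167 q [0.488 0.2   1.847 0.    1.092 1.849] p [472.169 364.744 163.713] F [-0.944 -0.244 -0.786] gap 0.7468862231040303
[[ 0.208 -0.978  0.002]
 [-0.978 -0.208  0.002]
 [-0.001 -0.003 -1.   ]]
tool delta cm [0.012 0.062 0.311] norm 0.3173565108986068
tilt fix deg (tool) [-0.155  0.067  0.   ]
jaw az -77.9826958845163
```

Call:
arm_command([
  {"x": 0, "y": 0.05, "z": 0.2, "ax": -0.1, "ay": 0.05, "az": 0, "hand": 0.5},
  {"x": 0, "y": 0, "z": 0.15, "ax": 0, "ay": 0, "az": 0, "hand": 0.5},
  {"x": 0, "y": 0, "z": 0.1, "ax": 0, "ay": 0, "az": 0, "hand": 0.5},
  {"x": 0, "y": 0, "z": 0, "ax": 0, "ay": 0, "az": 0, "hand": 0.5},
])

```text
t: 8.85
ee_pos: [472.1, 364.8, 160.9]
orientation: [[0.208, -0.978, 0.001], [-0.978, -0.208, 0.0], [-0.0, -0.001, -1.0]]
wrist_force: [-0.0, 0.7, -1.9]
finger_gap: 0.749
```

```bash
python3 go.py 471.6 364.5 160.6
```

```text
t 8.85 q [ 0.488  0.204  1.848 -0.     1.089  1.849] p [472.089 364.825 160.919] F [-0.019  0.666 -1.949] gap 0.7489744260616735
[[ 0.208 -0.978  0.001]
 [-0.978 -0.208  0.   ]
 [-0.    -0.001 -1.   ]]
tool delta cm [0.022 0.055 0.032] norm 0.06681565223977995
tilt fix deg (tool) [-0.079  0.002  0.   ]
jaw az -77.97178527210615
```

Nearly home; a small push to feel the stop.

Call:
arm_command([
  {"x": 0, "y": 0.05, "z": 0.1, "ax": 0, "ay": 0, "az": 0, "hand": 0.5},
  {"x": 0, "y": 0, "z": 0.15, "ax": 0, "ay": 0, "az": 0, "hand": 0.5},
  {"x": 0, "y": 0, "z": 0.1, "ax": 0, "ay": 0, "az": 0, "hand": 0.5},
])

```text
t: 9.1
ee_pos: [472.6, 365.1, 160.6]
orientation: [[0.209, -0.978, 0.004], [-0.978, -0.209, 0.001], [-0.0, -0.004, -1.0]]
wrist_force: [-3.1, -0.8, 3.5]
finger_gap: 0.746
```

```bash
python3 go.py 471.6 364.5 160.6
```

```text
t 9.1 q [ 0.488  0.204  1.848 -0.001  1.086  1.849] p [472.613 365.108 160.561] F [-3.065 -0.842  3.52 ] gap 0.7457633604250614
[[ 0.209 -0.978  0.004]
 [-0.978 -0.209  0.001]
 [-0.    -0.004 -1.   ]]
tool delta cm [ 0.038  0.112 -0.004] norm 0.11822813386853848
tilt fix deg (tool) [-0.235  0.007  0.   ]
jaw az -77.95249468904596
```

The stop is felt at exactly the expected height (160.6 mm). Releasing.

Call:
arm_command([
  {"x": 0.03, "y": 0.1, "z": 0, "ax": -0.2, "ay": 0, "az": 0, "hand": 0.5},
  {"x": 0, "y": 0, "z": 0, "ax": 0, "ay": 0, "az": 0, "hand": 0},
  {"x": 0, "y": 0, "z": 0, "ax": 0, "ay": 0, "az": 0, "hand": 0},
  {"x": 0, "y": 0, "z": 0, "ax": 0, "ay": 0, "az": 0, "hand": 0},
  {"x": 0, "y": 0, "z": 0, "ax": 0, "ay": 0, "az": 0, "hand": 0},
  {"x": 0, "y": 0, "z": 0, "ax": 0, "ay": 0, "az": 0, "hand": 0},
])

```text
t: 9.6
ee_pos: [471.6, 364.7, 159.3]
orientation: [[0.209, -0.978, 0.001], [-0.978, -0.209, 0.001], [-0.001, -0.001, -1.0]]
wrist_force: [0.2, -0.1, 0.2]
finger_gap: 1.003
```

```bash
python3 go.py 472 365 160.6; python3 - <<'E'
from h import *
def crop(im,x,y,w=100):
    x=int(x);y=int(y);c=im[y-w//2:y+w//2,x-w//2:x+w//2]; return cv2.resize(c,(400,400),interpolation=cv2.INTER_NEAREST),(x-w//2,y-w//2)
o=[]
for n in ("scene","side"):
    c=imaging.camera(n); p=proj(c,[471.6,364.5,160]); z,off=crop(c["img"],*p); o.append(z); print(off,proj(c,[471.6,364.5,176]),proj(c,[471.6,364.5,118]))
cv2.imwrite("pics/z4.png",np.hstack(o))
E
```

```text
t 9.6 q [0.488 0.205 1.85  0.001 1.086 1.848] p [471.622 364.65  159.291] F [ 0.203 -0.087  0.163] gap 1.002535907930875
[[ 0.209 -0.978  0.001]
 [-0.978 -0.209  0.001]
 [-0.001 -0.001 -1.   ]]
tool delta cm [-0.026 -0.044 -0.131] norm 0.14061298709717007
tilt fix deg (tool) [-0.06   0.044  0.   ]
jaw az -77.96547656871469
(391, 266) [443.14826358 311.3191574 ] [437.95221846 330.75672064]
(215, 81) [265.10169948 126.60800306] [266.45503629 145.66007358]
```

View pics/z4.png

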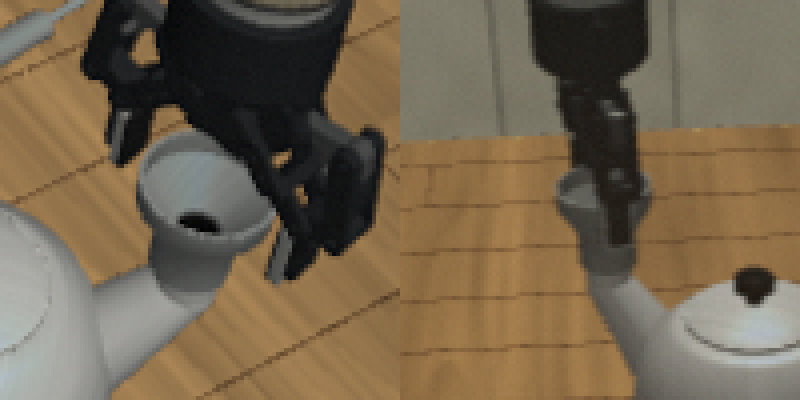

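Released, and the funnel rim sits level on the spout. Retreating upward.

Call:
arm_command([
  {"x": 0, "y": 0, "z": -0.8, "ax": 0, "ay": 0, "az": 0, "hand": 0},
  {"x": 0, "y": 0, "z": -1.2, "ax": 0, "ay": 0, "az": 0, "hand": 0},
  {"x": 0, "y": 0, "z": -1.2, "ax": 0, "ay": 0, "az": 0, "hand": 0},
  {"x": 0, "y": 0, "z": -1.2, "ax": 0, "ay": 0, "az": 0, "hand": 0},
  {"x": 0, "y": 0, "z": -1.5, "ax": 0, "ay": 0, "az": 0, "hand": 0},
  {"x": 0, "y": 0, "z": -1.5, "ax": 0, "ay": 0, "az": 0, "hand": 0},
  {"x": 0, "y": 0, "z": -1.5, "ax": 0, "ay": 0, "az": 0, "hand": 0},
  {"x": 0, "y": 0, "z": -0.5, "ax": 0, "ay": 0, "az": 0, "hand": 0},
])

```text
t: 10.37
ee_pos: [471.8, 364.8, 264.7]
orientation: [[0.209, -0.978, 0.004], [-0.978, -0.209, 0.003], [-0.002, -0.004, -1.0]]
wrist_force: [-0.1, -0.3, 0.0]
finger_gap: 1.0
```

```bash
python3 go.py 603.5 -308.3 240; python3 - <<'E'
from h import *
def crop(im,x,y,w=100):
    x=int(x);y=int(y);c=im[y-w//2:y+w//2,x-w//2:x+w//2]; return cv2.resize(c,(400,400),interpolation=cv2.INTER_NEAREST),(x-w//2,y-w//2)
o=[]
for n in ("scene","side"):
    c=imaging.camera(n); p=proj(c,[471.6,364.5,160]); z,off=crop(c["img"],*p); o.append(z)
cv2.imwrite("pics/z5.png",np.hstack(o))
E
```

```text
t 10.3667 q [0.488 0.102 1.764 0.001 1.271 1.848] p [471.826 364.77  264.672] F [-0.062 -0.284  0.006] gap 0.9999684558633825
[[ 0.209 -0.978  0.004]
 [-0.978 -0.209  0.003]
 [-0.002 -0.004 -1.   ]]
tool delta cm [68.577  1.174  2.344] norm 68.627233854699
tilt fix deg (tool) [-0.245  0.098  0.   ]
jaw az -77.9586872918161
```

View pics/z5.png

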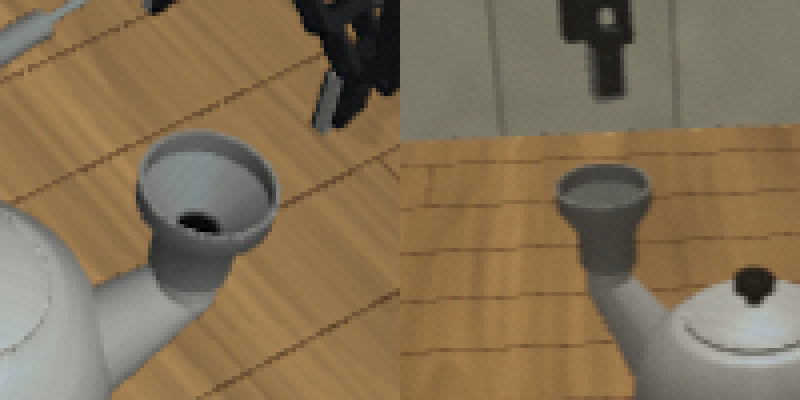

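The funnel is upright and fully home: rim centre at (443,312) in scene against (443.1,311.3) predicted for home. Now to the tub.

Call:
arm_command([
  {"x": 2.0, "y": 0, "z": 0, "ax": 0, "ay": 0, "az": 0, "hand": 0},
  {"x": 4.0, "y": 0.1, "z": 0, "ax": 0, "ay": 0, "az": 0, "hand": 0},
  {"x": 4.0, "y": 0.1, "z": 0, "ax": 0, "ay": 0, "az": 0, "hand": 0},
  {"x": 4.0, "y": 0.1, "z": 0, "ax": 0, "ay": 0, "az": 0, "hand": 0},
  {"x": 4.0, "y": 0.1, "z": 0, "ax": 0, "ay": 0, "az": 0, "hand": 0},
  {"x": 4.0, "y": 0.1, "z": 0, "ax": 0, "ay": 0, "az": 0, "hand": 0},
  {"x": 4.0, "y": 0.1, "z": 0, "ax": 0, "ay": 0, "az": 0, "hand": 0},
  {"x": 4.0, "y": 0.1, "z": 0, "ax": 0, "ay": 0, "az": 0, "hand": 0},
  {"x": 4.0, "y": 0.1, "z": 0, "ax": 0, "ay": 0, "az": 0, "hand": 0},
  {"x": 4.0, "y": 0.1, "z": 0, "ax": 0, "ay": 0, "az": 0, "hand": 0},
])

```text
t: 11.3
ee_pos: [539.6, -16.5, 253.8]
orientation: [[0.224, -0.975, -0.008], [-0.975, -0.224, 0.005], [-0.007, 0.007, -1.0]]
wrist_force: [1.3, 0.3, -0.6]
finger_gap: 1.0
```

```bash
python3 go.py 603.5 -308.3 240
```

```text
t 11.3 q [-0.22  -0.011  1.901  0.003  1.261  1.125] p [539.624 -16.453 253.819] F [ 1.344  0.31  -0.597] gap 1.0002298917078691
[[ 0.224 -0.975 -0.008]
 [-0.975 -0.224  0.005]
 [-0.007  0.007 -1.   ]]
tool delta cm [29.882  0.293  1.19 ] norm 29.907499593349307
tilt fix deg (tool) [ 0.398  0.373 -0.   ]
jaw az -77.07733717029333
```

Call:
arm_command([
  {"x": 4.0, "y": 0, "z": 0, "ax": 0, "ay": 0, "az": 0, "hand": 0},
  {"x": 4.0, "y": 0, "z": 0, "ax": 0, "ay": 0, "az": 0, "hand": 0},
  {"x": 4.0, "y": 0, "z": 0, "ax": 0, "ay": 0, "az": 0, "hand": 0},
  {"x": 4.0, "y": 0, "z": 0, "ax": 0, "ay": 0, "az": 0, "hand": 0},
  {"x": 4.0, "y": 0, "z": 0, "ax": 0.2, "ay": 0.2, "az": 0, "hand": 0},
  {"x": 4.0, "y": 0, "z": 0, "ax": 0.2, "ay": 0.2, "az": 0, "hand": 0},
  {"x": 3.0, "y": 0, "z": 0, "ax": 0, "ay": 0, "az": 0, "hand": 0},
  {"x": 1.0, "y": 0, "z": 0, "ax": 0, "ay": 0, "az": 0, "hand": 0},
  {"x": 0, "y": 0, "z": 0, "ax": 0, "ay": 0, "az": 0, "hand": 0},
  {"x": 0, "y": 0, "z": 0, "ax": 0, "ay": 0, "az": 0, "hand": 0},
])

```text
t: 12.13
ee_pos: [596.5, -309.5, 238.4]
orientation: [[0.212, -0.977, -0.015], [-0.977, -0.213, 0.008], [-0.011, 0.013, -1.0]]
wrist_force: [0.7, 0.1, 0.7]
finger_gap: 1.0
```

```bash
python3 go.py 603.5 -308.3 180; python3 - <<'E'
from h import *
c=imaging.camera("wrist");cv2.imwrite("pics/w4.png",c["img"])
print(proj(c,[603.5,-308.3,132.5]))
E
```

```text
t 12.1333 q [-0.628  0.297  1.585 -0.003  1.276  0.729] p [ 596.489 -309.468  238.448] F [0.694 0.062 0.655] gap 0.9996017375272592
[[ 0.212 -0.977 -0.015]
 [-0.977 -0.213  0.008]
 [-0.011  0.013 -1.   ]]
tool delta cm [ 0.099 -0.787  5.834] norm 5.887827731553454
tilt fix deg (tool) [ 0.761  0.632 -0.   ]
jaw az -77.73402479962988
[319.21631042 234.53995273]
```

View pics/w4.png

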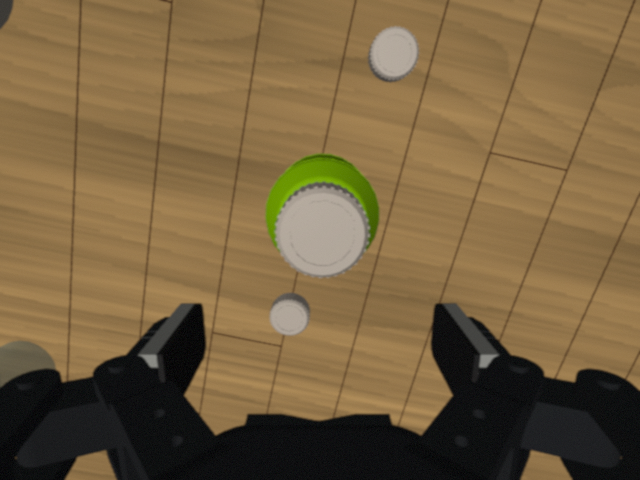

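Wrist view: the cap is centred near (322,233) against (319,234.5) predicted, so it sits ~1.5 mm further along tool x. I'll use (603.7, -309.3).

Call:
arm_command([
  {"x": 0.1, "y": -0.4, "z": 1.5, "ax": 0.4, "ay": 0.3, "az": 0, "hand": 0},
  {"x": 0.1, "y": -0.3, "z": 1.5, "ax": 0.3, "ay": 0.2, "az": 0, "hand": 0},
  {"x": 0, "y": -0.1, "z": 1.5, "ax": 0.1, "ay": 0.1, "az": 0, "hand": 0},
  {"x": 0, "y": 0, "z": 0.5, "ax": 0, "ay": 0, "az": 0, "hand": 0},
  {"x": 0, "y": 0, "z": 0, "ax": 0, "ay": 0, "az": 0, "hand": 0},
  {"x": 0, "y": 0, "z": 0, "ax": 0, "ay": 0, "az": 0, "hand": 0},
])

```text
t: 12.68
ee_pos: [605.0, -297.4, 188.3]
orientation: [[0.224, -0.975, 0.001], [-0.975, -0.224, 0.003], [-0.003, -0.001, -1.0]]
wrist_force: [-0.4, 0.3, -0.6]
finger_gap: 1.002
```

```bash
python3 go.py 603.7 -309.3 128; python3 - <<'E'
from h import *
c=imaging.camera("wrist");cv2.imwrite("pics/w5.png",c["img"])
print(proj(c,[603.7,-309.3,132.5]))
E
```

```text
t 12.6833 q [-0.608  0.337  1.63   0.003  1.176  0.736] p [ 604.975 -297.435  188.278] F [-0.437  0.278 -0.552] gap 1.0023580043347948
[[ 0.224 -0.975  0.001]
 [-0.975 -0.224  0.003]
 [-0.003 -0.001 -1.   ]]
tool delta cm [1.144 0.399 6.024] norm 6.144754636138708
tilt fix deg (tool) [-0.086  0.152  0.   ]
jaw az -77.07080058455767
[339.15403391 282.89155743]
```

View pics/w5.png

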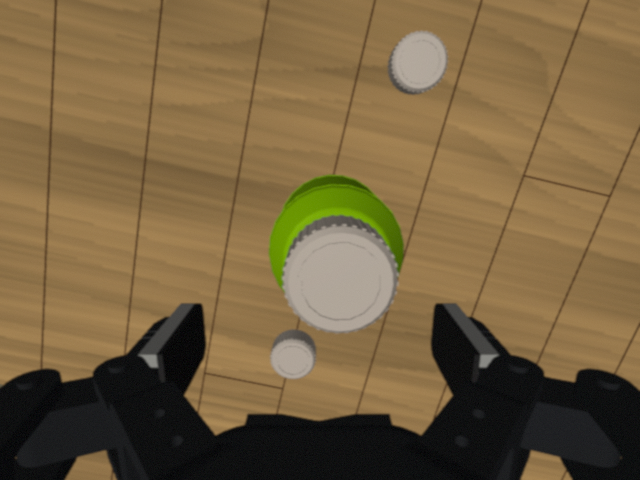

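Wrist view: the cap top is at (339.5,280) against (339.2,282.9) predicted, so position is confirmed to about 1 mm. Moving sideways, then down.

Call:
arm_command([
  {"x": 0.6, "y": 0.15, "z": 0.3, "ax": 0, "ay": 0.1, "az": 0, "hand": 0},
  {"x": 0.5, "y": 0.15, "z": 0.5, "ax": 0, "ay": 0, "az": 0, "hand": 0},
  {"x": 0, "y": 0, "z": 0.5, "ax": 0, "ay": 0, "az": 0, "hand": 0},
  {"x": 0, "y": 0, "z": 0.5, "ax": 0, "ay": 0, "az": 0, "hand": 0},
  {"x": 0, "y": 0, "z": 0, "ax": 0, "ay": 0, "az": 0, "hand": 0},
  {"x": 0, "y": 0, "z": 0, "ax": 0, "ay": 0, "az": 0, "hand": 0},
])

```text
t: 13.23
ee_pos: [606.0, -310.9, 173.1]
orientation: [[0.224, -0.975, 0.007], [-0.975, -0.224, -0.003], [0.004, -0.006, -1.0]]
wrist_force: [0.5, -0.2, 0.6]
finger_gap: 0.999
```

```bash
python3 go.py 604.4 -309.2 128
```

```text
t 13.2333 q [-0.623  0.362  1.627  0.002  1.145  0.721] p [ 606.039 -310.869  173.074] F [ 0.48  -0.198  0.605] gap 0.9992647122235602
[[ 0.224 -0.975  0.007]
 [-0.975 -0.224 -0.003]
 [ 0.004 -0.006 -1.   ]]
tool delta cm [-0.22   0.15   4.506] norm 4.513454468872131
tilt fix deg (tool) [-0.352 -0.256  0.   ]
jaw az -77.05905613977541
```

Call:
arm_command([
  {"x": -0.15, "y": 0.1, "z": 0.5, "ax": -0.3, "ay": -0.2, "az": 0, "hand": 0},
  {"x": -0.05, "y": 0.05, "z": 0.7, "ax": 0, "ay": 0, "az": 0, "hand": 0},
  {"x": 0, "y": 0, "z": 0.7, "ax": 0, "ay": 0, "az": 0, "hand": 0},
  {"x": 0, "y": 0, "z": 0.5, "ax": 0, "ay": 0, "az": 0, "hand": 0},
  {"x": 0, "y": 0, "z": 0, "ax": 0, "ay": 0, "az": 0, "hand": 0},
  {"x": 0, "y": 0, "z": 0, "ax": 0, "ay": 0, "az": 0, "hand": 0},
])

```text
t: 13.73
ee_pos: [603.6, -309.0, 145.6]
orientation: [[0.224, -0.975, -0.001], [-0.975, -0.224, 0.0], [-0.001, 0.001, -1.0]]
wrist_force: [0.3, 0.8, -0.4]
finger_gap: 0.999
```

```bash
python3 go.py 604.4 -309.2 128
```

```text
t 13.7333 q [-0.622  0.388  1.646 -0.     1.108  0.723] p [ 603.564 -308.965  145.618] F [ 0.338  0.841 -0.353] gap 0.9987730522715066
[[ 0.224 -0.975 -0.001]
 [-0.975 -0.224  0.   ]
 [-0.001  0.001 -1.   ]]
tool delta cm [ 0.043 -0.077  1.762] norm 1.7639665984668305
tilt fix deg (tool) [ 0.034  0.033 -0.   ]
jaw az -77.07565348377665
```

Call:
arm_command([
  {"x": 0.03, "y": -0.05, "z": 0.6, "ax": 0, "ay": 0, "az": 0, "hand": 0},
  {"x": 0, "y": 0, "z": 0.5, "ax": 0, "ay": 0, "az": 0, "hand": 0},
  {"x": 0, "y": 0, "z": 0.45, "ax": 0, "ay": 0, "az": 0, "hand": 0},
  {"x": 0, "y": 0, "z": 0, "ax": 0, "ay": 0, "az": 0, "hand": 0},
  {"x": 0, "y": 0, "z": 0, "ax": 0, "ay": 0, "az": 0, "hand": 0},
])

```text
t: 14.15
ee_pos: [604.3, -309.1, 128.4]
orientation: [[0.224, -0.975, -0.001], [-0.975, -0.224, 0.0], [-0.001, 0.001, -1.0]]
wrist_force: [0.1, -0.3, 0.4]
finger_gap: 1.007
```

```bash
python3 go.py 604.4 -309.2 128; python3 - <<'E'
from h import *
o=[]
for n in ("scene","side"):
    c=imaging.camera(n); x,y=map(int,proj(c,[604,-309,130])); z=c["img"][y-50:y+50,x-50:x+50]; o.append(cv2.resize(z,(400,400),interpolation=cv2.INTER_NEAREST)); print(x-50,y-50)
cv2.imwrite("pics/z6.png",np.hstack(o))
E
```

```text
t 14.15 q [-0.622  0.409  1.653 -0.     1.081  0.723] p [ 604.284 -309.081  128.38 ] F [ 0.099 -0.303  0.387] gap 1.0065164135805196
[[ 0.224 -0.975 -0.001]
 [-0.975 -0.224  0.   ]
 [-0.001  0.001 -1.   ]]
tool delta cm [ 0.014 -0.009  0.038] norm 0.04143236234567107
tilt fix deg (tool) [ 0.033  0.033 -0.   ]
jaw az -77.0641961322765
173 109
294 276
```

View pics/z6.png

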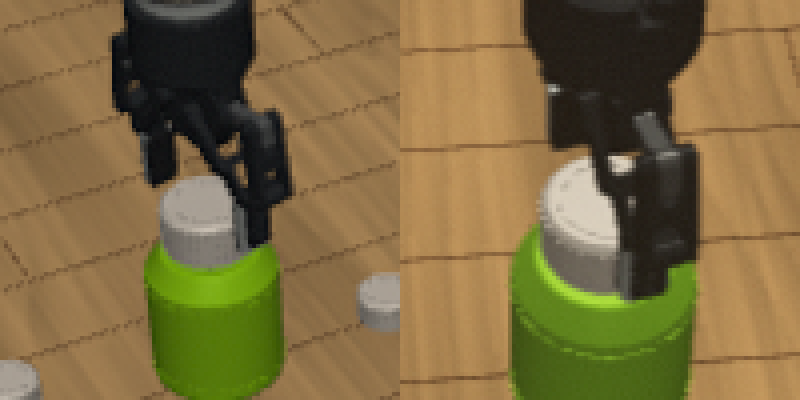

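Fingers straddle the cap. In the side zoom the near fingertip (640,298) is close to the cap's lower edge because it is nearer the camera. Closing with 70 N.

Call:
arm_command([
  {"x": 0, "y": 0, "z": 0, "ax": 0, "ay": 0, "az": 0, "hand": 0.6},
  {"x": 0, "y": 0, "z": 0, "ax": 0, "ay": 0, "az": 0, "hand": 0.6},
  {"x": 0, "y": 0, "z": 0, "ax": 0, "ay": 0, "az": 0, "hand": 0.6},
  {"x": 0, "y": 0, "z": 0, "ax": 0, "ay": 0, "az": 0, "hand": 0.6},
  {"x": 0, "y": 0, "z": 0, "ax": 0, "ay": 0, "az": 0, "hand": 0.6},
  {"x": 0, "y": 0, "z": 0, "ax": 0, "ay": 0, "az": 0, "hand": 0.6},
  {"x": 0, "y": 0, "z": 0, "ax": 0, "ay": 0, "az": 0, "hand": 0.6},
], grip_force=70)

```text
t: 14.83
ee_pos: [604.5, -309.1, 130.0]
orientation: [[0.224, -0.975, 0.0], [-0.975, -0.224, -0.0], [0.0, -0.0, -1.0]]
wrist_force: [-1.3, 0.9, 0.1]
finger_gap: 0.669
```

```bash
python3 go.py 604.4 -309.2 128; python3 - <<'E'
from h import *
o=[]
for n in ("scene","side"):
    c=imaging.camera(n); x,y=map(int,proj(c,[604,-309,130])); z=c["img"][y-50:y+50,x-50:x+50]; o.append(cv2.resize(z,(400,400),interpolation=cv2.INTER_NEAREST))
    for zz in (105,110,115,120): print(n,proj(c,np.array([604.3,-309.1,zz])+34*np.array([.224,-.975,0]))*4-4*np.array([x-50,y-50]))
cv2.imwrite("pics/z7.png",np.hstack(o))
E
```

```text
t 14.8333 q [-0.622  0.407  1.652  0.     1.082  0.723] p [ 604.539 -309.089  129.992] F [-1.274  0.892  0.076] gap 0.6693604916681537
[[ 0.224 -0.975  0.   ]
 [-0.975 -0.224 -0.   ]
 [ 0.    -0.    -1.   ]]
tool delta cm [0.008 0.016 0.199] norm 0.19999935218337161
tilt fix deg (tool) [-0.014 -0.004  0.   ]
jaw az -77.06983274146651
scene [172.46792871 211.15629265]
scene [171.82677613 204.81441452]
scene [171.18281215 198.44472769]
scene [170.53601822 192.04704887]
side [229.48949608 295.07456857]
side [229.89306881 287.7323974 ]
side [230.2993012 280.3418391]
side [230.70821963 272.90241378]
```

View pics/z7.png

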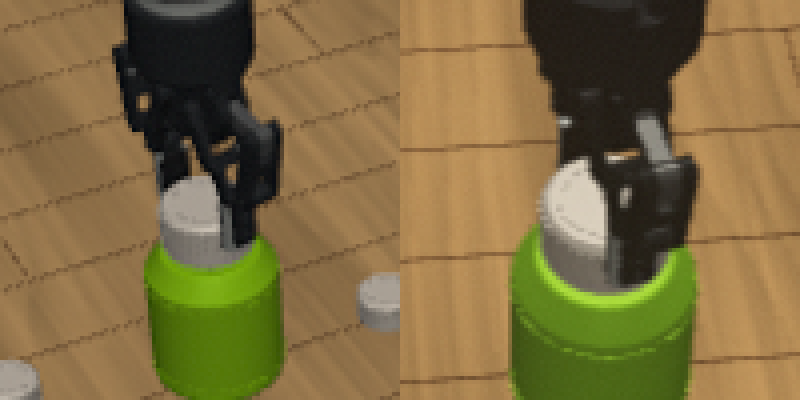

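Gripped: tips at z≈113, well clear of the shoulder. Pushing down.

Call:
arm_command([
  {"x": 0, "y": 0, "z": 0.3, "ax": 0, "ay": 0, "az": 0, "hand": 0.6},
  {"x": 0, "y": 0, "z": 0.3, "ax": 0, "ay": 0, "az": 0, "hand": 0.6},
  {"x": 0, "y": 0, "z": 0.3, "ax": 0, "ay": 0, "az": 0, "hand": 0.6},
])

```text
t: 15.18
ee_pos: [604.9, -309.3, 126.3]
orientation: [[0.224, -0.975, -0.001], [-0.975, -0.224, 0.0], [-0.001, 0.001, -1.0]]
wrist_force: [-4.5, 3.7, 10.6]
finger_gap: 0.669
```

```bash
python3 go.py 604.4 -309.2 124.5
```

```text
t 15.1833 q [-0.622  0.413  1.652 -0.     1.078  0.723] p [ 604.875 -309.275  126.346] F [-4.451  3.727 10.61 ] gap 0.6688172404812427
[[ 0.224 -0.975 -0.001]
 [-0.975 -0.224  0.   ]
 [-0.001  0.001 -1.   ]]
tool delta cm [-0.018  0.044  0.185] norm 0.19072531393471667
tilt fix deg (tool) [ 0.047  0.033 -0.   ]
jaw az -77.0438247994409
```

Call:
arm_command([
  {"x": -0.05, "y": 0.06, "z": 0.3, "ax": 0, "ay": 0, "az": 0, "hand": 0.6},
  {"x": 0, "y": 0, "z": 0.4, "ax": 0, "ay": 0, "az": 0, "hand": 0.6},
  {"x": 0, "y": 0, "z": 0.4, "ax": 0, "ay": 0, "az": 0, "hand": 0.6},
])

```text
t: 15.43
ee_pos: [605.3, -309.4, 124.5]
orientation: [[0.225, -0.974, -0.001], [-0.974, -0.225, -0.0], [0.0, 0.001, -1.0]]
wrist_force: [-7.3, 5.2, 15.1]
finger_gap: 0.666
```

```bash
python3 go.py 604.4 -309.2 124.5
```

```text
t 15.4333 q [-0.621  0.415  1.652 -0.001  1.075  0.723] p [ 605.25  -309.437  124.475] F [-7.301  5.188 15.091] gap 0.665935420652383
[[ 0.225 -0.974 -0.001]
 [-0.974 -0.225 -0.   ]
 [ 0.     0.001 -1.   ]]
tool delta cm [-0.042  0.078 -0.002] norm 0.08829036849651772
tilt fix deg (tool) [ 0.04  -0.004  0.   ]
jaw az -77.00559799509672
```

At the stop, 15 N. Twisting anticlockwise (az negative) while pressing, and easing the lateral load.

Call:
arm_command([
  {"x": -0.1, "y": 0.15, "z": 0.4, "ax": 0, "ay": 0, "az": -3, "hand": 0.6},
  {"x": -0.05, "y": 0.1, "z": 0.4, "ax": 0, "ay": 0, "az": -5, "hand": 0.6},
  {"x": 0, "y": 0.05, "z": 0.4, "ax": 0, "ay": 0, "az": -5, "hand": 0.6},
])

```text
t: 15.68
ee_pos: [606.3, -310.4, 124.9]
orientation: [[0.444, -0.896, 0.009], [-0.896, -0.445, -0.005], [0.008, -0.006, -1.0]]
wrist_force: [-5.0, 4.0, 12.0]
finger_gap: 0.667
```

```bash
python3 go.py 604.4 -309.2 124.5; python3 -c "
from h import *
print(status.get_state()['torque'])"
```

```text
t 15.6833 q [-0.623  0.413  1.655  0.002  1.064  0.487] p [ 606.286 -310.449  124.855] F [-5.035  4.029 11.961] gap 0.6667728786432306
[[ 0.444 -0.896  0.009]
 [-0.896 -0.445 -0.005]
 [ 0.008 -0.006 -1.   ]]
tool delta cm [-0.196  0.114  0.033] norm 0.22899321426789818
tilt fix deg (tool) [-0.365 -0.477  0.   ]
jaw az -63.60833604768365
[ 0.79829436  1.03847746 -0.12284411]
```

Call:
arm_command([
  {"x": -0.15, "y": 0.1, "z": 0.4, "ax": -0.3, "ay": -0.4, "az": -5, "hand": 0.6},
  {"x": -0.1, "y": 0.1, "z": 0.4, "ax": -0.1, "ay": -0.1, "az": -5, "hand": 0.6},
  {"x": -0.05, "y": 0.05, "z": 0.4, "ax": 0, "ay": 0, "az": -5, "hand": 0.6},
])

```text
t: 15.93
ee_pos: [606.3, -310.3, 124.9]
orientation: [[0.67, -0.742, 0.007], [-0.742, -0.67, -0.003], [0.007, -0.003, -1.0]]
wrist_force: [-5.6, 2.8, 11.6]
finger_gap: 0.671
```

```bash
python3 go.py 604.4 -309.2 124.5; python3 - <<'E'
from h import *
print(status.get_state()['torque'])
o=[]
for n in ("scene","side"):
    c=imaging.camera(n); x,y=map(int,proj(c,[604,-309,130])); z=c["img"][y-50:y+50,x-50:x+50]; o.append(cv2.resize(z,(400,400),interpolation=cv2.INTER_NEAREST))
cv2.imwrite("pics/z8.png",np.hstack(o))
E
```

```text
t 15.9333 q [-0.622  0.414  1.653  0.001  1.067  0.214] p [ 606.279 -310.301  124.949] F [-5.61   2.789 11.588] gap 0.6705204573347752
[[ 0.67  -0.742  0.007]
 [-0.742 -0.67  -0.003]
 [ 0.007 -0.003 -1.   ]]
tool delta cm [-0.208  0.066  0.043] norm 0.22242486465376152
tilt fix deg (tool) [-0.153 -0.39   0.   ]
jaw az -47.941925808054975
[ 0.79286928  1.03949136 -0.15487532]
```

View pics/z8.png

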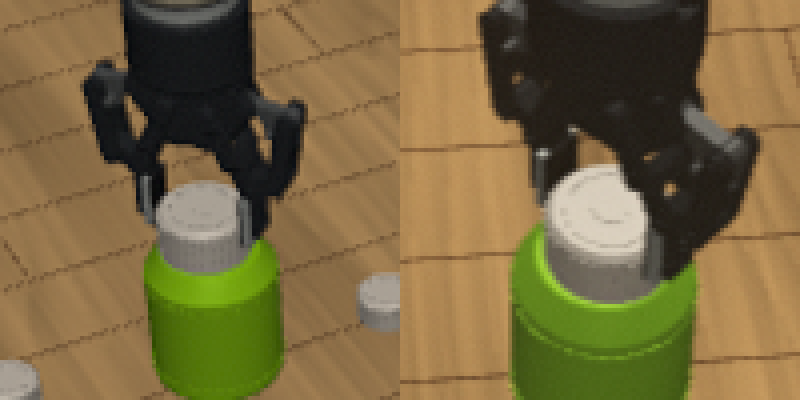

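The tub stays put (edges unchanged at x≈145–283 in the scene zoom), with the cap turned 29° and still down. Continuing the twist.

Call:
arm_command([
  {"x": -0.15, "y": 0.05, "z": 0.4, "ax": -0.1, "ay": -0.3, "az": -5, "hand": 0.6},
  {"x": -0.1, "y": 0.05, "z": 0.4, "ax": -0.05, "ay": -0.1, "az": -5, "hand": 0.6},
  {"x": -0.05, "y": 0.05, "z": 0.4, "ax": 0, "ay": 0, "az": -5, "hand": 0.6},
  {"x": -0.05, "y": 0, "z": 0.3, "ax": 0, "ay": 0, "az": -5, "hand": 0.6},
  {"x": 0, "y": 0, "z": 0.2, "ax": 0, "ay": 0, "az": -5, "hand": 0.6},
  {"x": 0, "y": 0, "z": 0, "ax": 0, "ay": 0, "az": -5, "hand": 0.6},
])

```text
t: 16.53
ee_pos: [606.3, -309.8, 128.2]
orientation: [[0.957, -0.289, 0.004], [-0.289, -0.957, -0.002], [0.005, 0.0, -1.0]]
wrist_force: [-3.0, 1.9, 6.3]
finger_gap: 0.668
```

```bash
python3 go.py 604.4 -309.2 124.5; python3 - <<'E'
from h import *
print(status.get_state()['torque'])
E
```

```text
t 16.5333 q [-0.622  0.411  1.65   0.001  1.076 -0.329] p [ 606.308 -309.807  128.247] F [-3.031  1.868  6.255] gap 0.6677631108508006
[[ 0.957 -0.289  0.004]
 [-0.289 -0.957 -0.002]
 [ 0.005  0.    -1.   ]]
tool delta cm [-0.202 -0.003  0.374] norm 0.4248131284489178
tilt fix deg (tool) [ 0.023 -0.274  0.   ]
jaw az -16.80762490072815
[ 0.29036898  0.67371812 -0.06376789]
```

Turned 60°. Lifting gently and checking the force for a pull on the tub.

Call:
arm_command([
  {"x": -0.1, "y": 0, "z": -0.2, "ax": 0, "ay": -0.2, "az": 0, "hand": 0.6},
  {"x": 0, "y": 0, "z": -0.3, "ax": 0, "ay": 0, "az": 0, "hand": 0.6},
  {"x": 0, "y": 0, "z": -0.3, "ax": 0, "ay": 0, "az": 0, "hand": 0.6},
])

```text
t: 16.78
ee_pos: [606.2, -309.9, 138.9]
orientation: [[0.958, -0.286, 0.004], [-0.286, -0.958, -0.002], [0.004, 0.001, -1.0]]
wrist_force: [-0.7, 0.2, -1.0]
finger_gap: 0.671
```

```bash
python3 go.py 604.4 -309.2 200; python3 - <<'E'
from h import *
o=[]
for n in ("scene","side"):
    c=imaging.camera(n); x,y=map(int,proj(c,[604,-309,130])); z=c["img"][y-50:y+50,x-50:x+50]; o.append(cv2.resize(z,(400,400),interpolation=cv2.INTER_NEAREST))
cv2.imwrite("pics/z9.png",np.hstack(o))
E
```

```text
t 16.7833 q [-0.621  0.399  1.645  0.     1.093 -0.331] p [ 606.174 -309.86   138.898] F [-0.743  0.228 -1.003] gap 0.6706438122472663
[[ 0.958 -0.286  0.004]
 [-0.286 -0.958 -0.002]
 [ 0.004  0.001 -1.   ]]
tool delta cm [-0.163 -0.005 -6.111] norm 6.113168095345115
tilt fix deg (tool) [ 0.072 -0.241  0.   ]
jaw az -16.643522173446303
```

View pics/z9.png

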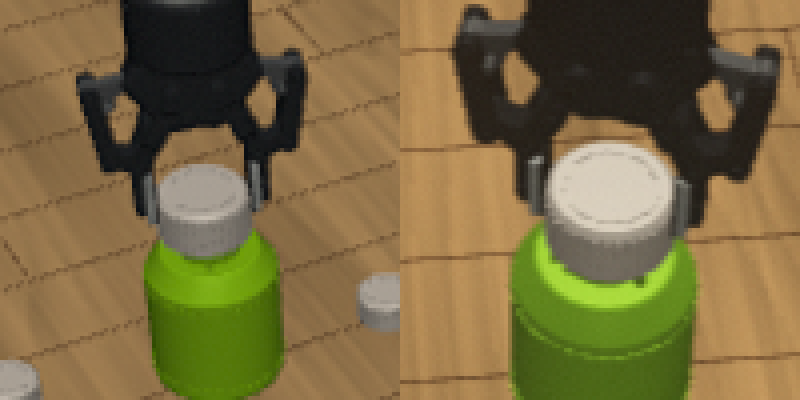

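The cap is free: neck and hooks show beneath it, force ≈0, tub unmoved. Lifting to about 100 mm above the rim.

Call:
arm_command([
  {"x": 0, "y": 0, "z": -0.6, "ax": 0, "ay": -0.2, "az": 0, "hand": 0.6},
  {"x": 0, "y": 0, "z": -0.8, "ax": 0, "ay": 0, "az": 0, "hand": 0.6},
  {"x": 0, "y": 0, "z": -1.2, "ax": 0, "ay": 0, "az": 0, "hand": 0.6},
  {"x": 0, "y": 0, "z": -1.5, "ax": 0, "ay": 0, "az": 0, "hand": 0.6},
  {"x": 0, "y": 0, "z": -1.5, "ax": 0, "ay": 0, "az": 0, "hand": 0.6},
  {"x": 0, "y": 0, "z": -1.5, "ax": 0, "ay": 0, "az": 0, "hand": 0.6},
  {"x": 0, "y": 0, "z": -1.0, "ax": 0, "ay": 0, "az": 0, "hand": 0.6},
  {"x": 0, "y": 0, "z": -0.5, "ax": 0, "ay": 0, "az": 0, "hand": 0.6},
  {"x": 0, "y": 0, "z": 0, "ax": 0, "ay": 0, "az": 0, "hand": 0.6},
  {"x": 0, "y": 0, "z": 0, "ax": 0, "ay": 0, "az": 0, "hand": 0.6},
])

```text
t: 17.72
ee_pos: [606.4, -310.3, 232.2]
orientation: [[0.958, -0.288, 0.001], [-0.288, -0.958, -0.002], [0.002, 0.002, -1.0]]
wrist_force: [-0.3, -0.1, -0.6]
finger_gap: 0.667
```

```bash
python3 go.py 604.4 -309.2 245
```

```text
t 17.7167 q [-0.621  0.312  1.578 -0.001  1.249 -0.329] p [ 606.352 -310.309  232.185] F [-0.334 -0.101 -0.638] gap 0.6667563455101533
[[ 0.958 -0.288  0.001]
 [-0.288 -0.958 -0.002]
 [ 0.002  0.002 -1.   ]]
tool delta cm [-0.217 -0.047 -1.282] norm 1.301043219407751
tilt fix deg (tool) [ 0.115 -0.105  0.   ]
jaw az -16.727940819471975
```

Let me settle with a few still rows and check all views.

Call:
arm_command([
  {"x": 0, "y": 0, "z": 0, "ax": 0, "ay": 0, "az": 0, "hand": 0.6},
  {"x": 0, "y": 0, "z": 0, "ax": 0, "ay": 0, "az": 0, "hand": 0.6},
  {"x": 0, "y": 0, "z": 0, "ax": 0, "ay": 0, "az": 0, "hand": 0.6},
  {"x": 0, "y": 0, "z": 0, "ax": 0, "ay": 0, "az": 0, "hand": 0.6},
  {"x": 0, "y": 0, "z": 0, "ax": 0, "ay": 0, "az": 0, "hand": 0.6},
  {"x": 0, "y": 0, "z": 0, "ax": 0, "ay": 0, "az": 0, "hand": 0.6},
])

```text
t: 18.22
ee_pos: [604.9, -309.3, 227.4]
orientation: [[0.958, -0.288, -0.005], [-0.288, -0.958, 0.002], [-0.005, -0.0, -1.0]]
wrist_force: [0.3, 0.6, 0.1]
finger_gap: 0.671
```

```bash
python3 go.py 604.4 -309.2 245; python3 - <<'E'
from h import *
a=imaging.camera("scene");b=imaging.camera("side")
cv2.imwrite("pics/fin.png",np.hstack([cv2.resize(c["img"][:, :],None,fx=.62,fy=.62) for c in (a,b)]))
o=[]
for c in (a,b):
  for P in ([604,-309,160],[471.6,364.5,150]):
    x,y=map(int,proj(c,P)); o.append(cv2.resize(c["img"][max(0,y-70):y+70,max(0,x-70):x+70],(300,300),interpolation=cv2.INTER_NEAREST)); print(x-70,y-70)
cv2.imwrite("pics/fin2.png",np.vstack([np.hstack(o[:2]),np.hstack(o[2:])]))
print(status.get_state()["ee_pos"],status.get_state()["dq"])
E
```

```text
t 18.2167 q [-0.621  0.316  1.583 -0.001  1.248 -0.329] p [ 604.855 -309.314  227.418] F [0.307 0.614 0.103] gap 0.6709986884721161
[[ 0.958 -0.288 -0.005]
 [-0.288 -0.958  0.002]
 [-0.005 -0.    -1.   ]]
tool delta cm [-0.056  0.002 -1.758] norm 1.7587873093746307
tilt fix deg (tool) [-0.021  0.297  0.   ]
jaw az -16.734874116922505
152 79
370 250
275 244
195 65
[ 604.88432519 -309.31132657  227.53376497] [-0.00187181 -0.0024874  -0.00553052 -0.00044151 -0.00180559 -0.00019547]
```

View pics/fin.png

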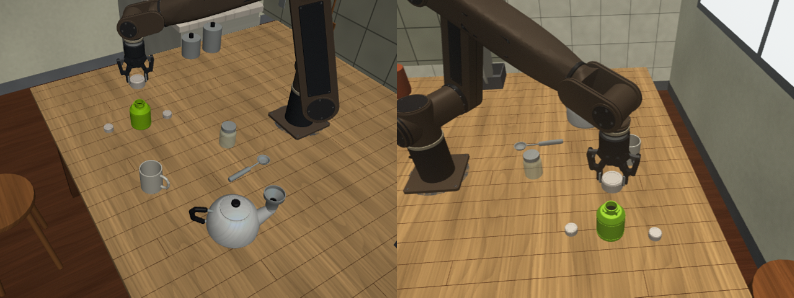

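View pics/fin2.png

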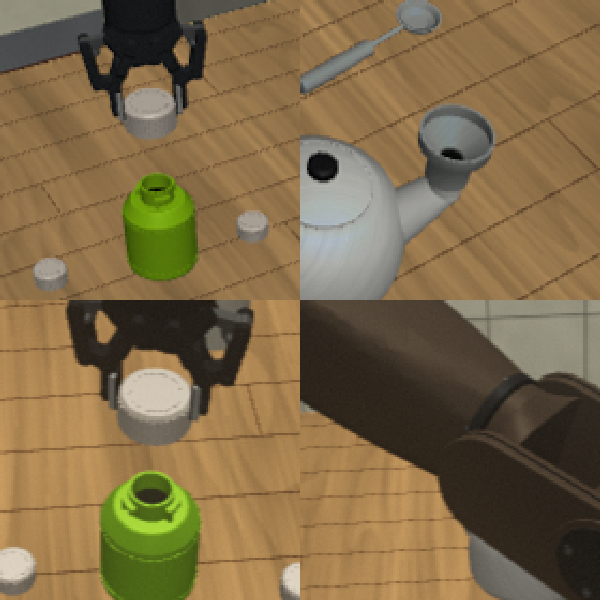

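The cap is held level, with its lower edge ~83 mm above the open neck and centred over it. The funnel is upright on the spout and the bystanders are in place. Handing in.

```bash
python3 - <<'E'
from rig import arm,status
print(arm.finish_job())
s=status.get_state();print(s["t"],s["ee_pos"],s["finger_gap"])
E
```

```text
the job is handed in; nothing more can be done
None
the job is handed in; nothing more can be done
```

The job is handed in at about 18.3 s on the robot's clock. No verdict is reported, so the results below are from my own checks.

- **Funnel:** I felt it reach the stop on the spout at the calculated home height, then let it go. Afterwards its rim centre was within about 1 pixel of where it should be when fully home. In the last scene picture it still stands upright on the spout. The arm hid it in the last side picture, so that final check is from one view only.
- **Cap:** I pushed it about 5.5 mm down to its stop (15 N), twisted it about 60° anticlockwise under pressure and lifted it free with almost no pull on the tub. It is now held level, with its lower edge roughly 83 mm above the open neck. It is centred to within a few millimetres.
- **Other objects:** In the last pictures the tub and kettle stand upright, and the mug, jar and spoon look to be where they were. I judged this by eye and did not measure them again.
- **Lateral load:** During the push the side load on the tub reached about 9 N. The pictures showed no movement of the tub.
- **Drift:** The arm sank about 5 mm during the last still rows, then stood nearly still. This is well inside the allowed height.

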